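Weigh the bronze bull and put it away in the tilt-out bin

ROBOT

A 6-joint arm with a two-finger parallel gripper is mounted at the origin on the work surface. World frame = base frame: x ahead of the robot, y to its left, z up, the work surface at z = 0. Lengths are in m, angles in rad, forces in N, time in s.
With the tool pointing down it reaches from about 0.3 to 0.775 m from the base axis. Payload 14.6 kg.
Tool frame: the origin (TCP) lies where the fingers leave the gripper's body, on its centre line; the fingertips stand 97 mm ahead of it and the grasp point (between the pads) lies 78 mm ahead of it (ctrl.finger_overhang is the distance from the TCP to the fingertips, in m); z points along the fingers, y is the direction in which the jaws open and shut (so a half turn about z gives the same grasp; the last joint's range is limited). The gripper opens to 94 mm and grips with 3 to 60 N. Pads are 16 mm wide; open, the fingers measure 119 mm over their backs; the gripper's body (75 mm by 177 mm) begins 78 mm behind the grasp point.
Start: joints at [-1.34, 0.3, 1.521, -0, 1.321, -0.067], TCP at [0.161, -0.526, 0.303] pointing down, gripper open.
Joint ranges: [-3.03, 3.03], [-0.79, 2.21], [0.23, 2.52], [-1.04, 4.18], [0, 3.07], [-2.55, 2.55]. Speed limits (rad/s): [2.22, 2.22, 2.57, 3.14, 3.14, 3.14].

INTERFACE

Orientations are given as [roll, pitch, yaw] about the fixed x, y, z axes, in that order (R = Rz(yaw) Ry(pitch) Rx(roll)).
In Python, from station import ctrl, imaging, hand_in gives the robot as it stands.
- The arm moves only by the shell command python3 -m pendant 'ROWS' [FORCE]. ROWS is JSON, a list of rows, each a list of 7 numbers: the shift along the tool's x, y, z normalised to -1 to 1, where 1 is 120 mm, then the turn, a rotation vector about the tool's x, y, z normalised to -1 to 1, where 1 is 30 degrees, then the closure, from -1 (fully open) to 1 (shut). A call has 1 to 10 rows; each row shifts and turns the commanded pose from where the row before left it, along the tool's axes as they then stand; what a row does not reach is not made up. A row lasts 1/12 s, in which the tool goes at most 41.7 mm and 7.16 degrees, less where a joint would pass 70% of its speed; a pose out of reach is approached as far as the arm can. A call with a number of a shift or a turn outside -1 to 1 is refused whole. A call with a gripper value outside its range is refused whole. The fingers move at their own pace and stop on an object; FORCE is the grip in N (left out, the last holds). Time passes only in rows, so rows that do not move let the fingers close. It gives the time, the measured TCP pose, the force and the opening at its end, in the units of the state.
- ctrl.get_obs(): the state, without advancing time (a new reading comes with each control period).
- imaging.camera(name): name is "side" or "top" or "wrist"; returns a dict with "image" (420x560x3 uint8, red, green, blue), "mtx" (3x3 intrinsics, pixels), "rvec" (rotation vector, rad) and "tvec" (3), from world to camera coordinates, as OpenCV has them. Camera axes: x right, y down, z forward; pixel columns grow to the right and rows downward; lengths in m; the calibration is good to about 2 mm. A picture is of the moment at which its call begins. There is no depth.
- hand_in(): hands the job in, once; it reports no verdict.
The state is a dict: "time_s": time; "qpos": joint angles; "joint_vel": joint speeds; "tau": joint torques, N m; "ee_pos": TCP position; "eef_rot": TCP orientation; "force": force on the tool from outside, world axes, zero at the start; "moment": the same for the moment, N m; "grip_width": finger opening in m.
Only numpy, scipy, OpenCV 4.12 (cv2) and the standard library are available. Lean on these libraries where they do the work, as an engineer would, in place of code of your own. Each camera call takes 0.05 s, during which the arm holds its last target.

TASK

Check the small bronze bull against the brass weight: with the balance still arrested, set the bull down gently on its feet in the middle of the empty pan and let go, swing the arrest lever fully over so that the beam is free and sinks fully on the bull's side, then swing the lever fully back so that the beam is arrested level again. Only then take the bull off, stand it in the tipped-out bin and let go, and push the bin back fully home, leaving the bull standing on its feet inside. The brass weight stays on its pan, the lever is moved only while the bull stands on its pan, and everything else on the desk stays where it is.

Things in the scene. Friction and masses are not known exactly. Their poses are not given: they have to be found in the camera images.
- bull_mid (a point): Bronze bull, 64 long, 36 wide, 68 mm tall with horns (back at 52), 0.34 to 0.50 kg. Point: its centre, 33 mm above its soles; x from rump to head, z up. At mid-height forehead and rump are flat, 64 mm apart; flanks flat, 36 mm apart. It starts in the tray's narrow compartment, lengthwise, where fingers fit only before its forehead and behind its rump; crosswise grasps fit elsewhere.
- tray: Fixed teak drawer insert lined with ribbed grey rubber, 210 mm (x) by 150 mm (y), walls 44 mm high, 6 mm thick, floor 8 mm above the desk. Origin under its centre. A wall along x divides it: the narrow compartment (y -69 to -17 mm, 198 mm long) holds the bull, the wide one a spoon.
- balance: Fixed equal-arm balance. Origin on the desk under the beam pivot (90 mm up); z up, x away from the lever side. The 270 mm beam lies along y. Base 220 mm wide (y), x -130 to +60 mm, 42 mm high. Round flat brass pans, 100 mm across, 5 mm thick, at y = -125 mm (empty) and +125 mm (brass weight), tops 120 mm above the desk when level; a linkage keeps them horizontal.
- pan_free_top (a point): Centre of the top face of the empty round pan, 100 mm across, at the balance's -y end. z up.
- pan_ref_top (a point): Centre of the top face of the other pan, at the balance's +y end, on which the brass weight stands.
- weight_mid (a point): Brass knobbed weight, 42 mm across and 56 mm tall, about 0.22 kg, always lighter than the bull; loose on its pan. The point is at its centre, 28 mm above its underside; z up.
- lever_knob (a point): Centre of the black ball knob, 22 mm across, on the arrest lever (10 mm rod) that stands up in front of the balance. The lever turns about the balance's x direction; its pivot is at the balance's x = -108 mm, y = 0, 55 mm above the desk; knob centre 80 mm from the pivot. There is room for a finger on both sides.
- lever (a joint): Angle of the arrest lever, rad. 0: leaning 0.5 rad to the balance's +y side, beam arrested (two pads hold it level); 1.0: leaning 0.5 rad to the -y side, pads lowered, beam free. It stays where it is left; moving it takes 2 to 4 N at the knob.
- beam (a joint): Tilt of the beam, rad: 0 level, positive when the empty (-y) pan sinks, stops at +0.12 and -0.12. When free with the bull on the empty pan it sinks to +0.12 within about 1.5 s.
- housing: Grey steel housing of the tilt-out bin, fixed to the desk, 140 mm deep (x), 120 mm wide (y), 124 mm high. Origin under its centre; its open front is at x = -70 mm. A 6 mm hood at the top covers it from x = 25 mm to the back; in front of that the housing's sides are 68 mm high.
- bin_floor (a point): Centre of the rubber inner floor of the dark steel tilt-out bin; z is the bin's own up axis, x points to its back wall; both tip with the bin. Inside 104 mm along x, 96 mm along y, side walls 4 mm; above this floor the front wall is 59 mm high, the sides 59 mm (front half) and 44 mm (rear half), the back 44 mm.
- bin_lip (a point): Middle of the upper edge of the bin's front panel, outer face (panel 65 mm high, 104 mm wide, 4 mm thick).
- bin (a joint): Tip angle of the bin about its bottom front edge (housing x = -70 mm, 10 mm above the desk), rad. 0: closed, front panel upright, in line with the housing front. Positive: tipped out to the housing's -x; starts 0.3 to 0.4, stop 0.42. Friction holds it where it is left; pushing the panel's upper part to +x takes 2 to 10 N.
- spoon: Silver spoon, 150 mm, lying in the wide compartment of the drawer insert. Leave it.
- vase: Blue vase with brass bands, 104 mm across and 175 mm tall. Origin under its centre. Leave it.
- toy_car: Red tin toy car, 110 by 52 by 47 mm, origin under its centre. Leave it.
- binoculars: Brass binoculars standing on their large ends, 108 by 48 by 92 mm, origin under the centre. Leave them.
- seal_stamp: Dark wooden hand stamp, 42 mm across, 72 mm tall, origin under its centre. Leave it.
Mind the look-alikes: they are no part of the job. Of the things that look like the part that bears bull_mid, the smallest one is meant. Leave any green look-alike of the housing alone.

How it is judged:
On the way, in this order (a step that is already met when the one before it is completed fails the run):
1. the bull stands released in the middle of the empty pan, the beam still arrested (horizontal distance between bull_mid and pan_free_top below 0.025 m and z of bull_mid in the frame of pan_free_top between 0.025 and 0.042 m and angle between bull_mid's own z axis and vertical below 0.25 rad and value of joint lever below 0.12 rad and contact force between the fingers and bull below 0.1 N), for 0.2 s.
2. the lever is swung fully over and the beam has sunk fully on the bull's side (horizontal distance between bull_mid and pan_free_top below 0.025 m and z of bull_mid in the frame of pan_free_top between 0.025 and 0.042 m and angle between bull_mid's own z axis and vertical below 0.25 rad and value of joint lever above 0.85 rad and value of joint beam above 0.09 rad), for 0.2 s.
3. the lever is swung fully back and the beam is level again, the bull still on its pan (horizontal distance between bull_mid and pan_free_top below 0.025 m and z of bull_mid in the frame of pan_free_top between 0.025 and 0.042 m and angle between bull_mid's own z axis and vertical below 0.25 rad and value of joint lever below 0.12 rad and value of joint beam between -0.025 and 0.025 rad), for 0.2 s.
4. the bull stands released in the tipped-out bin (x of bull_mid in the frame of bin_floor between -0.05 and 0.05 m and y of bull_mid in the frame of bin_floor between -0.046 and 0.046 m and z of bull_mid in the frame of bin_floor between 0.015 and 0.048 m and contact force between the fingers and bull below 0.1 N and value of joint bin above 0.2 rad), for 0.2 s.
At the end, for the whole second after the job is handed in: The bull stands on its feet (within 0.3 rad of upright), at rest and released, inside the bin; the bin is home (within 0.04 rad); the lever is within 0.12 rad of its arrested stop and the beam within 0.025 rad of level; the brass weight stands on its pan (centre within 35 mm of the pan's, upright) (x of bull_mid in the frame of bin_floor between -0.05 and 0.05 m and y of bull_mid in the frame of bin_floor between -0.046 and 0.046 m and z of bull_mid in the frame of bin_floor between 0.015 and 0.048 m and angle between bull_mid's own z axis and vertical below 0.3 rad and value of joint bin below 0.04 rad and value of joint lever below 0.12 rad and value of joint beam between -0.025 and 0.025 rad and horizontal distance between weight_mid and pan_ref_top below 0.035 m and angle between weight_mid's own z axis and vertical below 0.25 rad and linear speed of bull below 0.02 m/s and contact force between the fingers and bull below 0.1 N); the robot touches nothing.
It fails at once if the lever was moved (beam released) while the bull was not standing on the empty pan (value of joint lever above 0.25 rad and distance between bull_mid and pan_free_top above 0.06 m).
It fails at once if the bull was dropped or slammed on the balance (over 30 N) (contact force between bull and balance above 30 N).
It fails at once if the brass weight left its pan or fell over (horizontal distance between weight_mid and pan_ref_top above 0.05 m or angle between weight_mid's own z axis and vertical above 0.6 rad).
It fails at once if a bystander (vase, toy car, binoculars, stamp, spoon) was shifted by more than 30 mm or tipped over (distance of any of vase, toy_car, binoculars, seal_stamp, spoon from where it was at the start of the episode above 0.03 m or angle between any of vase, toy_car, binoculars, seal_stamp's own z axis and vertical above 0.5 rad).
It also fails if it takes over 72 s, if anything falls off the work surface, if the arm or the gripper's body presses on something with over 40 N, if the wrist force passes 120 N, or if a joint passes its speed limit or range.

## Working session

There is one attempt and no reset: what is moved stays moved. The work goes in short steps, Python scripts to look and compute and a shell command to move; the robot and the scene stay as the last step left them, time stands still between calls to the robot, and variables do not carry over. Pictures are saved under pics/ and viewed, and the job is handed in when it is done.

```bash
ls; mkdir -p pics
python3 - <<'E'
from station import ctrl, imaging
import cv2
for n in ["side","top","wrist"]:
    c=imaging.camera(n); cv2.imwrite(f"pics/{n}0.png",c["image"][:,:,::-1])
    print(n,c["mtx"].tolist(),c["rvec"],c["tvec"])
print(ctrl.get_obs())
E
```

```text
pics
side [[441.91951338688415, 0.0, 270.3994761148641], [0.0, 441.91951338688415, 213.09488341008574], [0.0, 0.0, 1.0]] [ 0.96565829 -2.49268723  1.04257425] [0.35880311 0.32739031 0.9082429 ]
top [[452.04163039522984, 0.0, 283.3574364062784], [0.0, 452.04163039522984, 203.4682630093214], [0.0, 0.0, 1.0]] [ 2.18339601 -2.03037923  0.22262151] [-0.02856523  0.54186591  1.07179904]
wrist [[318.1711453630942, 0.0, 274.38148410648654], [0.0, 318.1711453630942, 209.51855293872183], [0.0, 0.0, 1.0]] [-2.33314588  1.7248134   0.24977612] [-0.55038265 -0.02998711  0.39138054]
{'time_s': 0.15, 'qpos': array([-1.33958272e+00,  3.00321108e-01,  1.52139082e+00, -4.35223306e-05,
        1.32069147e+00, -6.65836480e-02]), 'joint_vel': array([-0.00045331, -0.00341378, -0.00290592,  0.0011271 ,  0.00056701,
        0.00143509]), 'tau': array([ 4.02651485e-04, -5.31959116e+01, -3.52821422e+01,  7.08411983e-02,
        2.35943415e-02, -7.70427459e-05]), 'ee_pos': array([ 0.16135407, -0.52569435,  0.30224907]), 'eef_rot': array([-3.14078090e+00, -1.18761713e-05,  2.97808035e-01]), 'force': array([ 0.38617442, -0.42467513, -0.53141912]), 'moment': array([ 0.03720961,  0.03418238, -0.04351833]), 'grip_width': 0.0943944694857292}
```

View pics/side0.png

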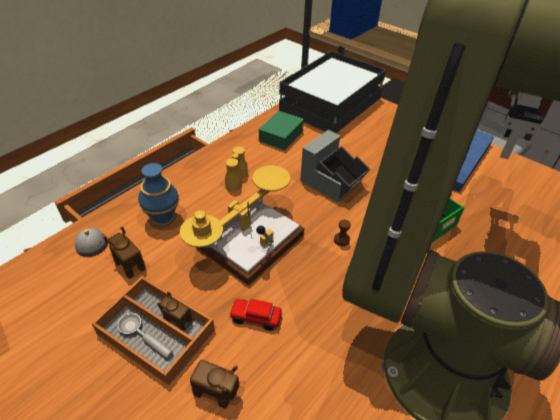

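View pics/top0.png

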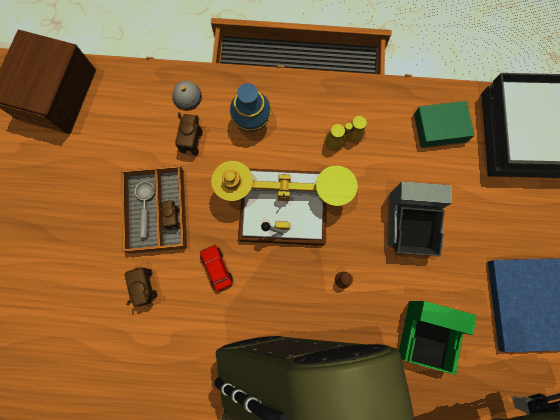

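View pics/wrist0.png

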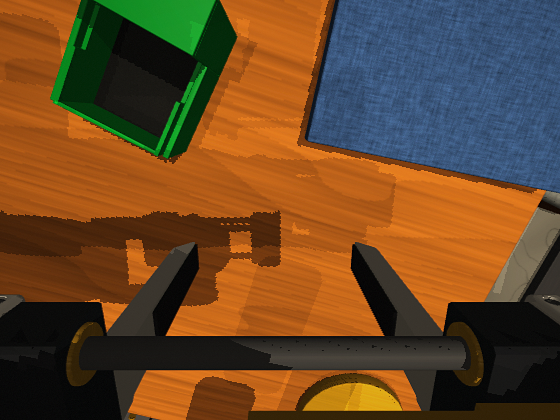

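Candidates for the bull in the top view: (188,133), free by the vase; (139,287), free at the front; (169,213), in the tray's narrow compartment. I choose the last because it's the smallest and in the tray. Housing candidates: grey at (420,220), green at (437,335). I choose the grey one.

```bash
cat > h.py <<'E'
import numpy as np, cv2
from station import ctrl, imaging
def cam(n,save=None):
    c=imaging.camera(n); 
    if save: cv2.imwrite("pics/"+save,c["image"][:,:,::-1])
    return c
def ray(c,u,v):
    R,_=cv2.Rodrigues(np.array(c["rvec"],float)); t=np.array(c["tvec"],float).ravel()
    p=cv2.undistortPoints(np.array([[[u,v]]],float),np.array(c["mtx"]),None)[0,0]
    return -R.T@t, R.T@np.array([p[0],p[1],1.])
def pt(c,u,v,z):
    o,d=ray(c,u,v); return o+d*(z-o[2])/d[2]
def two(c1,p1,c2,p2):
    P=[]
    for c in(c1,c2):
        R,_=cv2.Rodrigues(np.array(c["rvec"],float)); P.append(np.array(c["mtx"])@np.c_[R,np.array(c["tvec"],float).ravel()])
    X=cv2.triangulatePoints(P[0],P[1],np.array(p1,float).reshape(2,1),np.array(p2,float).reshape(2,1)); return (X[:3]/X[3]).ravel()
def crop(c,x0,y0,x1,y1,s,name):
    im=c["image"][y0:y1,x0:x1,::-1]; cv2.imwrite("pics/"+name,cv2.resize(im,None,fx=s,fy=s,interpolation=cv2.INTER_CUBIC))
E
python3 - <<'E'
from h import *
np.set_printoptions(precision=4,suppress=True)
t=cam("top"); s=cam("side")
crop(t,110,150,210,260,6,"tray.png"); crop(t,370,170,470,270,6,"bin.png"); crop(t,205,150,365,250,5,"bal.png")
crop(s,80,270,230,390,5,"trays.png"); crop(s,170,120,380,290,3,"bals.png")
for n,c in(("t",t),("s",s)): print(n,ray(c,0,0)[0])
# yellow pans
im=cv2.cvtColor(t["image"],cv2.COLOR_RGB2HSV)
m=cv2.inRange(im,(22,150,120),(35,255,255))
cs,_=cv2.findContours(m,0,1)
for k in cs:
    if cv2.contourArea(k)>30: print(cv2.contourArea(k),cv2.boundingRect(k),cv2.minEnclosingCircle(k))
E
```

```text
t [ 0.3044 -0.0003  1.1621]
s [-0.0085  0.5519  0.8696]
49.0 (275, 222, 14, 5) ((281.6153869628906, 224.0), 6.690637111663818)
121.0 (288, 183, 27, 7) ((300.9230651855469, 185.5), 13.1627836227417)
1256.0 (316, 166, 42, 40) ((336.42486572265625, 184.83526611328125), 20.845226287841797)
1376.0 (211, 161, 70, 40) ((245.5, 183.0), 34.73120880126953)
126.5 (331, 124, 14, 13) ((337.5, 130.0), 6.800835609436035)
153.5 (345, 116, 22, 14) ((355.5, 123.5), 10.79361629486084)
```

View pics/tray.png

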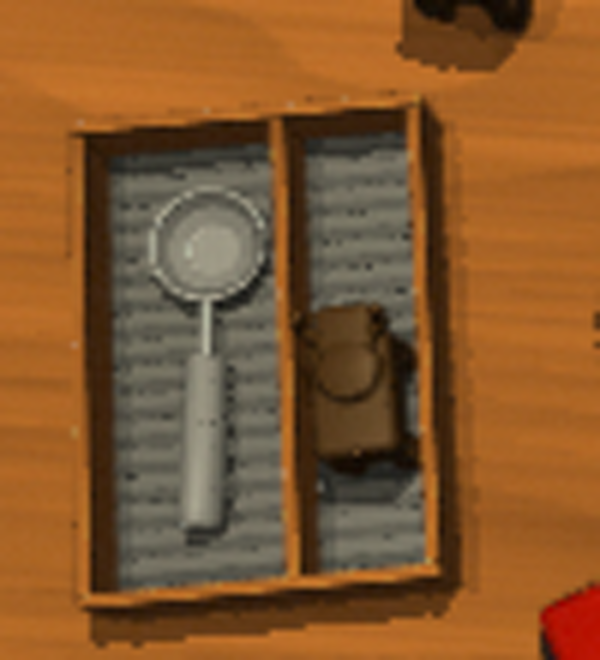

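View pics/bin.png

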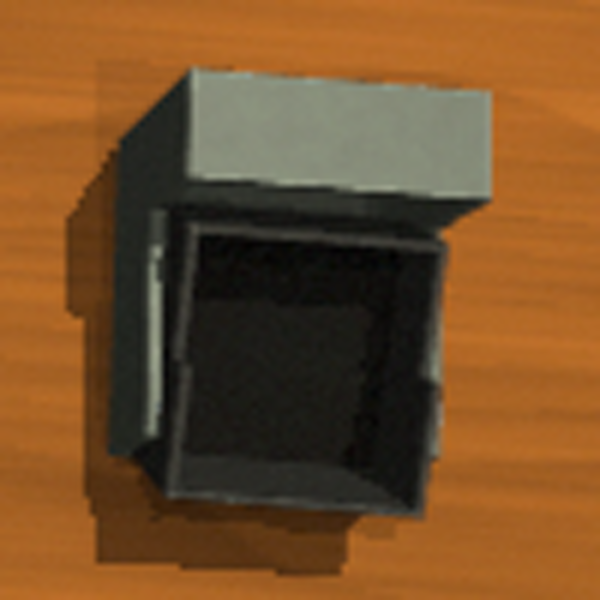

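View pics/bal.png

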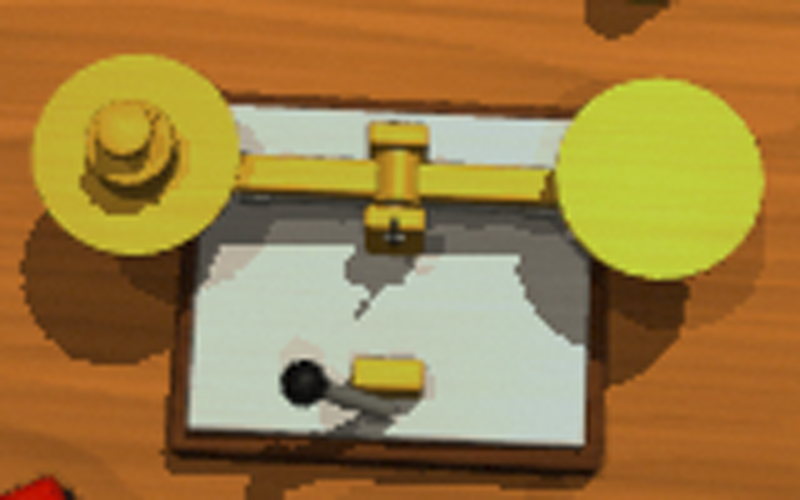

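View pics/trays.png

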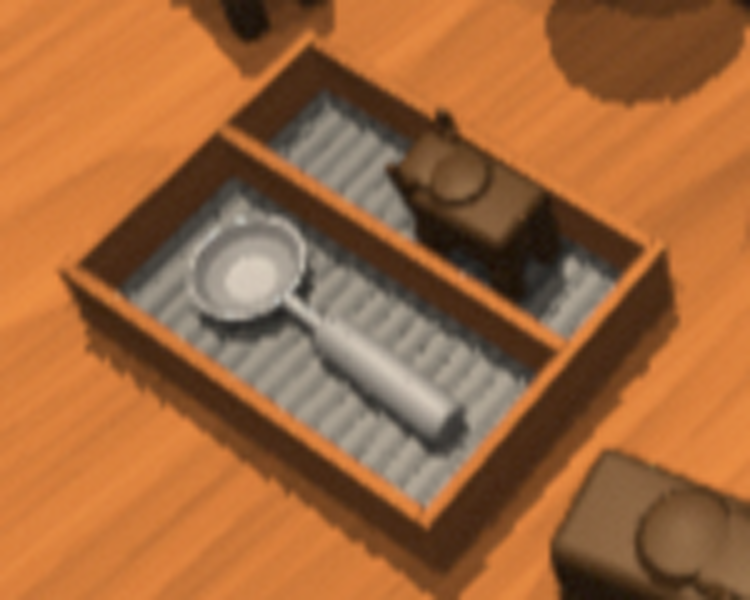

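View pics/bals.png

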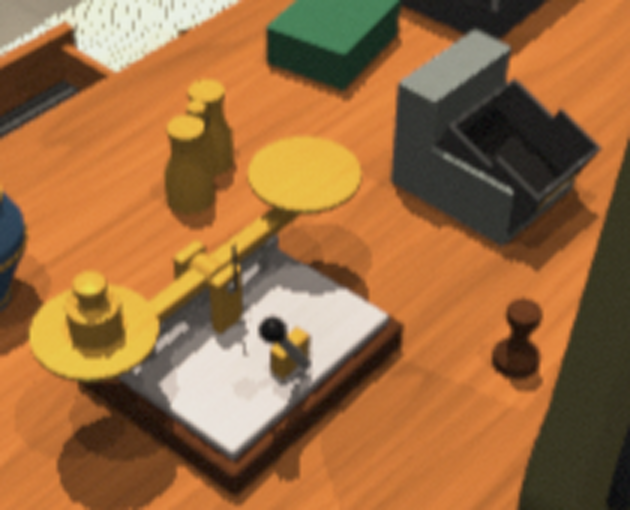

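Run:
```python
from h import *
np.set_printoptions(precision=4,suppress=True)
t=cam("top"); s=cam("side")
f=lambda u,v,s,x0,y0:(x0+(u+.5)/s-.5,y0+(v+.5)/s-.5)
def T(l,u,v,z): print(l,pt(t,*f(u,v,6,110,150),z)[:2])
print("tray corners(outer top)")
T("TL",73,133,.044);T("TR",424,98,.044);T("BR",440,570,.044);T("BL",83,606,.044)
T("divider top",280,118,.044);T("divider bot",296,574,.044)
T("Bull back TL",306,307,.06);T("TR",380,305,.06);T("BR",402,448,.06);T("BL",312,460,.06)
T("hornL",300,318,.072);T("hornR",380,310,.072);T("hump c",348,368,.062)
def S(u,v): return f(u,v,5,80,270)
print("side bull back", [pt(s,*S(u,v),.06)[:2] for u,v in((440,135),(400,175),(497,250),(555,193))])
def B(l,u,v,z): print(l,pt(t,*f(u,v,5,205,150),z)[:2])
B("pan free",660,179,.12);B("pan ref",136,155,.12);B("weight top",126,128,.176)
B("knob",303,382,.125)
B("base TL",230,100,.042);B("base BL",172,455,.042);B("base BR",603,470,.042)
def W(u,v): return f(u,v,3,170,120)
print("knob 2view",two(t,f(303,382,5,205,150),s,W(272,330)))
print("panfree 2v",two(t,f(660,179,5,205,150),s,W(305,174)))
print("panfree side",pt(s,*W(305,174),.12), pt(s,*W(95,330),.12))
def H(l,u,v,z): print(l,pt(t,*f(u,v,6,370,170),z)[:2])
H("hood TL",192,68,.124);H("TR",490,92,.124);H("BR",490,198,.124);H("BL",190,178,.124)
# bin lip two view
print("lip L",two(t,f(168,495,6,370,170),s,W(468,177+20)),"lip R",two(t,f(420,515,6,370,170),s,W(597,150)))
```

```text
tray corners(outer top)
TL [0.5982 0.4302]
TR [0.6247 0.2827]
BR [0.4233 0.2518]
BL [0.3979 0.3964]
divider top [0.6113 0.343 ]
divider bot [0.4173 0.3108]
Bull back TL [0.5266 0.3166]
TR [0.5297 0.2861]
BR [0.4705 0.2697]
BL [0.4628 0.3059]
hornL [0.5194 0.315 ]
hornR [0.5251 0.2827]
hump c [0.5018 0.2955]
side bull back [array([0.5276, 0.2868]), array([0.524 , 0.3113]), array([0.4645, 0.3068]), array([0.468 , 0.2723])]
pan free [ 0.5823 -0.1131]
pan ref [0.5757 0.1367]
weight top [0.5734 0.1351]
knob [0.4716 0.0483]
base TL [0.6288 0.1015]
base BL [0.4435 0.1143]
base BR [ 0.4516 -0.1002]
knob 2view [0.4719 0.0486 0.1261]
panfree 2v [ 0.5834 -0.1129  0.1182]
panfree side [ 0.5827 -0.111   0.12  ] [0.5771 0.1372 0.12  ]
hood TL [ 0.6035 -0.2664]
TR [ 0.6024 -0.3844]
BR [ 0.5593 -0.3841]
BL [ 0.5587 -0.2663]
lip L [ 0.4679 -0.2591  0.0625] lip R [ 0.4416 -0.3756  0.0659]
```

Run:
```python
from h import *
s=cam("side"); crop(s,295,125,375,205,8,"bin_s.png")
```

```text
(no output)
```

View pics/bin_s.png

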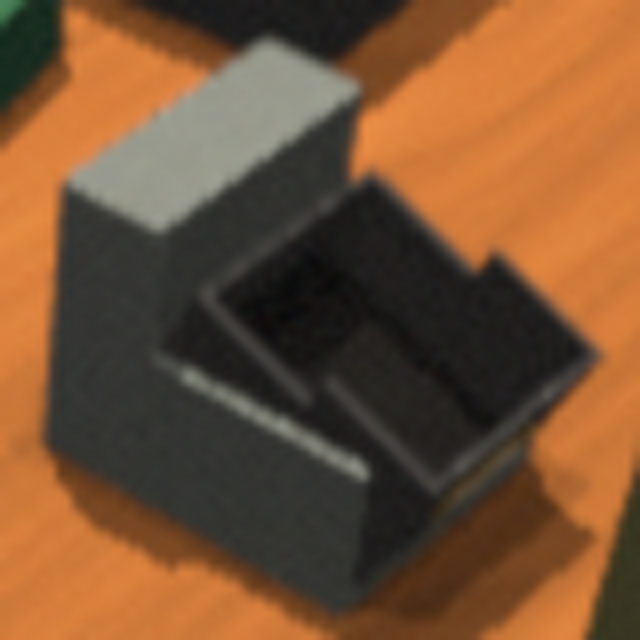

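```bash
cat >> h.py <<'E'
from scipy.spatial.transform import Rotation as Ro
np.set_printoptions(precision=4,suppress=True)
def togo(grasp,rpy=None,dist=.078):
    """units needed to bring the point dist ahead of TCP to 'grasp' with orientation rpy (shift first, in present axes; then turn)"""
    o=ctrl.get_obs(); R0=Ro.from_euler("xyz",o["eef_rot"]); R1=R0 if rpy is None else Ro.from_euler("xyz",rpy)
    tcp=np.array(grasp)-R1.apply([0,0,dist]); d=tcp-o["ee_pos"]
    print("t",o["time_s"],"pos",o["ee_pos"],"rot",o["eef_rot"],"F",o["force"],"w",round(o["grip_width"],4))
    print("shift now-axes",R0.inv().apply(d)/.12,"| target-axes",R1.inv().apply(d)/.12,"| turn",(R0.inv()*R1).as_rotvec()/np.radians(30))
E
python3 - <<'E'
from h import *
t=cam("top"); s=cam("side")
f=lambda u,v,s,x0,y0:(x0+(u+.5)/s-.5,y0+(v+.5)/s-.5)
for l,a,b in(("L",(168,495),(437,488)),("R",(420,515),(600,357))):
    print(l,two(t,f(*a,6,370,170),s,f(*b,8,295,125)))
print("backL",two(t,f(192,228,6,370,170),s,f(207,293,8,295,125)),"backR",two(t,f(444,241,6,370,170),s,f(374,177,8,295,125)))
togo([.497,.2945,.22],[np.pi,0,1.74])
E
```

```text
L [ 0.4402 -0.2726  0.0728]
R [ 0.4402 -0.3751  0.069 ]
backL [ 0.5437 -0.2732  0.1019] backR [ 0.5465 -0.3767  0.0947]
t 0.5 pos [ 0.1614 -0.5258  0.3026] rot [-3.1415  0.      0.2978] F [-0.3764 -1.1133  0.5358] w 0.0941
shift now-axes [ 4.6796 -5.714   0.0388] | target-axes [6.267  3.9081 0.0386] | turn [-0.0001 -0.     -2.7544]
```

```bash
python3 -m pendant '[[0.18,-0.22,0,0,0,0,-1],[0.18,-0.22,0,0,0,0,-1],[0.18,-0.22,0,0,0,0,-1],[0.18,-0.22,0,0,0,0,-1],[0.18,-0.22,0,0,0,0,-1],[0.18,-0.22,0,0,0,0,-1],[0.18,-0.22,0,0,0,0,-1],[0.18,-0.22,0,0,0,0,-1],[0.18,-0.22,0,0,0,0,-1],[0.18,-0.22,0,0,0,0,-1]]' 
python3 -m pendant '[[0.18,-0.22,0,0,0,0,-1],[0.18,-0.22,0,0,0,0,-1],[0.18,-0.22,0,0,0,0,-1],[0.18,-0.22,0,0,0,0,-1],[0.18,-0.22,0,0,0,0,-1],[0.18,-0.22,0,0,0,0,-1],[0.18,-0.22,0,0,0,0,-1],[0.18,-0.22,0,0,0,0,-1],[0.18,-0.22,0,0,0,0,-1],[0.18,-0.22,0,0,0,0,-1]]' 
python3 -m pendant '[[0,0,0,0,0,-0.23,-1],[0,0,0,0,0,-0.23,-1],[0,0,0,0,0,-0.23,-1],[0,0,0,0,0,-0.23,-1],[0,0,0,0,0,-0.23,-1],[0,0,0,0,0,-0.23,-1],[0,0,0,0,0,-0.23,-1],[0,0,0,0,0,-0.23,-1],[0,0,0,0,0,-0.23,-1],[0,0,0,0,0,-0.23,-1]]'
python3 - <<'E'
from h import *
togo([.497,.2945,.22],[np.pi,0,1.74])
E
```

```text
time_s: 1.33
ee_pos: [0.2905, -0.2085, 0.3028]
eef_rot: [3.141, -0.0, 0.297]
force: [1.5, -0.3, 0.5]
grip_width: 0.0943
time_s: 2.17
ee_pos: [0.4197, 0.1076, 0.3028]
eef_rot: [3.141, -0.001, 0.298]
force: [1.4, -0.3, -0.4]
grip_width: 0.0938
time_s: 3.0
ee_pos: [0.4194, 0.1057, 0.3027]
eef_rot: [3.141, -0.0, 1.508]
force: [-0.4, -0.4, 0.7]
grip_width: 0.0939
t 3.0 pos [0.4194 0.1057 0.3027] rot [ 3.1414 -0.      1.508 ] F [-0.4088 -0.3729  0.7154] w 0.0939
shift now-axes [1.6104 0.5467 0.0396] | target-axes [1.4416 0.9023 0.0395] | turn [ 0.0004 -0.     -0.443 ]
```

```bash
python3 -m pendant '[[0,0,0,0,0,-0.22,-1],[0,0,0,0,0,-0.22,-1],[0.24,0.15,0,0,0,0,-1],[0.24,0.15,0,0,0,0,-1],[0.24,0.15,0,0,0,0,-1],[0.24,0.15,0,0,0,0,-1],[0.24,0.15,0,0,0,0,-1],[0.24,0.15,0,0,0,0,-1],[0,0,0,0,0,0,-1]]'
python3 - <<'E'
from h import *
togo([.497,.2945,.041],[np.pi,0,1.74])
c=cam("wrist","w1.png")
E
```

```text
time_s: 3.75
ee_pos: [0.499, 0.2976, 0.3016]
eef_rot: [-3.141, -0.0, 1.735]
force: [-1.5, -0.3, 0.2]
grip_width: 0.094
t 3.75 pos [0.499  0.2976 0.3016] rot [-3.1409 -0.0004  1.7351] F [-1.5096 -0.2618  0.1573] w 0.094
shift now-axes [-0.0236 -0.0196  1.5214] | target-axes [-0.0229 -0.0208  1.5214] | turn [-0.0013 -0.0007 -0.0094]
```

View pics/w1.png

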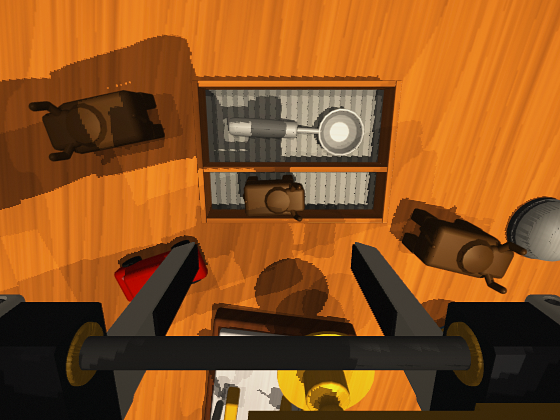

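The wrist picture shows the smallest bull in the tray at (275,197), with the larger ones at (103,122) and (455,245). Next I check its position from this view.

Run:
```python
from h import *
c=cam("wrist"); crop(c,190,70,410,230,3,"w1c.png")
for p in((244,198),(304,199)): print(pt(c,*p,.055))
```

```text
[0.4657 0.2879 0.055 ]
[0.5288 0.2973 0.055 ]
```

View pics/w1c.png

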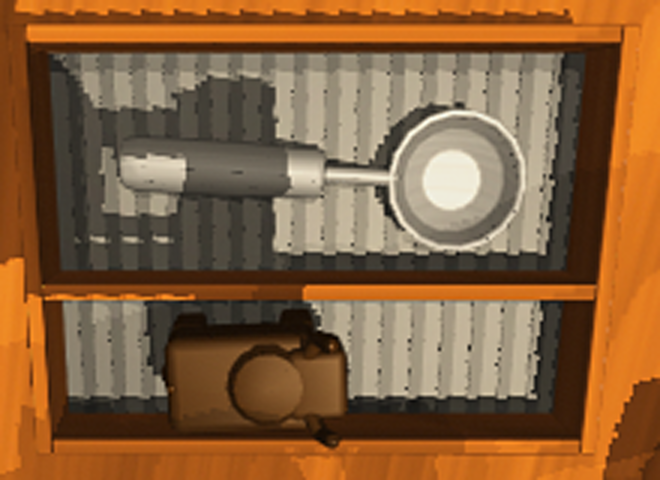

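```bash
python3 -m pendant '[[-0.03,-0.02,0.15,0,0,-0.01,-1],[0,0,0.2,0,0,0,-1],[0,0,0.2,0,0,0,-1],[0,0,0.2,0,0,0,-1],[0,0,0.2,0,0,0,-1],[0,0,0,0,0,0,-1]]'
python3 - <<'E'
from h import *
togo([.497,.294,.041],[np.pi,0,1.74])
c=cam("wrist","w2.png")
E
```

```text
time_s: 4.35
ee_pos: [0.495, 0.288, 0.1848]
eef_rot: [-3.136, 0.002, 1.737]
force: [-1.6, -1.2, -0.6]
grip_width: 0.094
t 4.35 pos [0.495  0.288  0.1848] rot [-3.1356  0.002   1.7367] F [-1.5522 -1.2036 -0.598 ] w 0.094
shift now-axes [0.048  0.0282 0.5484] | target-axes [0.0468 0.025  0.5487] | turn [-0.0115  0.0037 -0.0063]
```

View pics/w2.png

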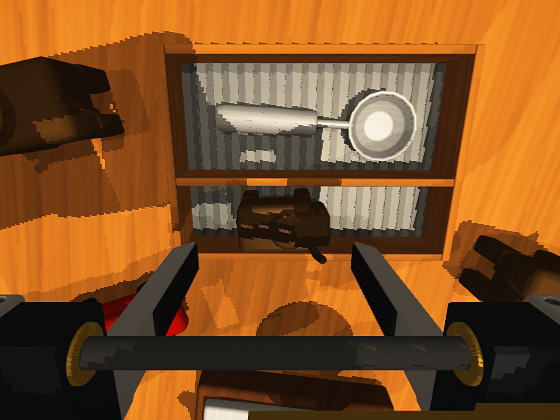

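```bash
python3 -m pendant '[[0.04,0.02,0,0,0,0,-1],[0,0,0,0,0,0,-1],[0,0,0,0,0,0,-1]]'
python3 - <<'E'
from h import *
togo([.497,.294,.041],[np.pi,0,1.74])
E
```

```text
time_s: 4.65
ee_pos: [0.4984, 0.2952, 0.1904]
eef_rot: [3.139, -0.001, 1.738]
force: [0.3, -0.5, 0.6]
grip_width: 0.0938
t 4.65 pos [0.4984 0.2952 0.1904] rot [ 3.1391 -0.0008  1.7379] F [ 0.2634 -0.5194  0.5894] w 0.0938
shift now-axes [-0.0081 -0.0149  0.5948] | target-axes [-0.0076 -0.0135  0.5948] | turn [ 0.0047 -0.0015 -0.0041]
```

```bash
python3 -m pendant '[[-0.01,-0.01,0.05,0,0,0,-1],[0,0,0.1,0,0,0,-1],[0,0,0.1,0,0,0,-1],[0,0,0.1,0,0,0,-1],[0,0,0.1,0,0,0,-1],[0,0,0.09,0,0,0,-1],[0,0,0.04,0,0,0,-1],[0,0,0,0,0,0,-1],[0,0,0,0,0,0,-1]]'
python3 - <<'E'
from h import *
togo([.497,.294,.041],[np.pi,0,1.74])
c=cam("wrist","w3.png")
E
```

```text
time_s: 5.4
ee_pos: [0.4971, 0.2935, 0.1189]
eef_rot: [-3.141, 0.0, 1.738]
force: [0.2, 0.4, 0.7]
grip_width: 0.0937
t 5.4 pos [0.4971 0.2935 0.1189] rot [-3.1414  0.0001  1.7377] F [0.1632 0.3998 0.69  ] w 0.0937
shift now-axes [ 0.0041 -0.0001 -0.0005] | target-axes [ 0.0041 -0.     -0.0005] | turn [-0.0004  0.0001 -0.0044]
```

View pics/w3.png

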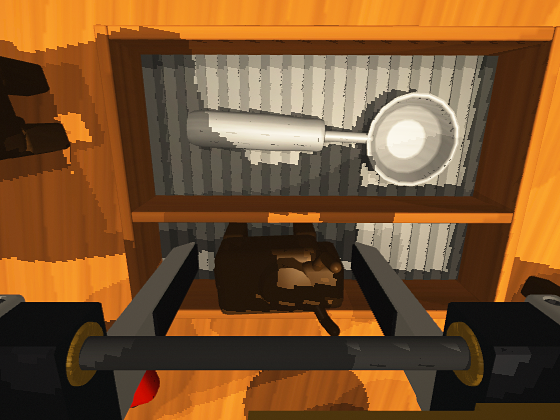

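The fingers stand before the forehead and behind the rump, straddling the bull at (280,275). Closing now.

```bash
python3 -m pendant '[[0,0,0,0,0,0,1],[0,0,0,0,0,0,1],[0,0,0,0,0,0,1],[0,0,0,0,0,0,1],[0,0,0,0,0,0,1],[0,0,0,0,0,0,1],[0,0,0,0,0,0,1]]' 25
python3 -m pendant '[[0,0,-0.03,0,0,0,1],[0,0,-0.08,0,0,0,1],[0,0,-0.15,0,0,0,1],[0,0,-0.2,0,0,0,1],[0,0,-0.25,0,0,0,1],[0,0,-0.25,0,0,0,1],[0,0,-0.25,0,0,0,1],[0,0,-0.2,0,0,0,1],[0,0,-0.1,0,0,0,1],[0,0,0,0,0,0,1]]'
python3 - <<'E'
from h import *
togo([.583,-.1125,.243],[np.pi,0,1.57])
c=cam("wrist","w4.png")
E
```

```text
time_s: 6.03
ee_pos: [0.4972, 0.2935, 0.1193]
eef_rot: [3.141, -0.0, 1.738]
force: [1.8, 0.4, 1.6]
grip_width: 0.064
time_s: 6.87
ee_pos: [0.4972, 0.2937, 0.3031]
eef_rot: [3.138, -0.001, 1.738]
force: [-0.2, -0.2, -4.4]
grip_width: 0.0642
t 6.8667 pos [0.4972 0.2937 0.3031] rot [ 3.1376 -0.0013  1.7378] F [-0.1875 -0.2037 -4.3644] w 0.0642
shift now-axes [-3.4562  0.1427 -0.1535] | target-axes [-3.3841  0.7174 -0.1495] | turn [ 0.0073 -0.0031  0.3205]
```

View pics/w4.png

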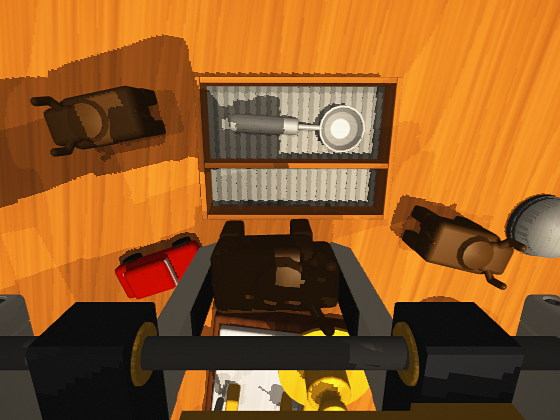

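Bull held (64.2 mm). Moving to above the empty pan.

```bash
python3 -m pendant '[[0,0,-0.1,0,0,0.1,1],[-0.1,0,-0.08,0,0,0.12,1],[-0.15,0.04,0,0,0,0.1,1],[-0.25,0.05,0,0,0,0,1],[-0.25,0.06,0,0,0,0,1],[-0.25,0.06,0,0,0,0,1],[-0.25,0.06,0,0,0,0,1],[-0.25,0.06,0,0,0,0,1],[-0.25,0.06,0,0,0,0,1],[-0.25,0.06,0,0,0,0,1]]'
python3 - <<'E'
from h import *
togo([.583,-.1125,.243],[np.pi,0,1.57])
E
```

```text
time_s: 7.75
ee_pos: [0.5529, 0.0523, 0.3195]
eef_rot: [-3.138, 0.0, 1.57]
force: [0.8, 0.8, -4.5]
grip_width: 0.0641
t 7.75 pos [0.5529 0.0523 0.3195] rot [-3.138   0.0001  1.5702] F [ 0.7888  0.8037 -4.485 ] w 0.0641
shift now-axes [-1.373   0.2515 -0.0134] | target-axes [-1.3729  0.2518 -0.0126] | turn [-0.0069  0.0002  0.0003]
```

```bash
python3 -m pendant '[[-0.25,0.05,0,0,0,0,1],[-0.25,0.05,0,0,0,0,1],[-0.25,0.05,0,0,0,0,1],[-0.2,0.04,0,0,0,0,1],[-0.15,0.03,0,0,0,0,1],[-0.08,0.01,0,0,0,0,1],[0,0,0,0,0,0,1],[0,0,0,0,0,0,1],[0,0,0,0,0,0,1]]'
python3 - <<'E'
from h import *
togo([.583,-.1125,.156],[np.pi,0,1.57])
s=cam("side"); crop(s,200,60,380,260,3,"s5.png")
t=cam("top"); crop(t,270,80,450,260,3,"t5.png")
E
```

```text
time_s: 8.5
ee_pos: [0.5805, -0.0867, 0.3213]
eef_rot: [-3.141, -0.0, 1.571]
force: [-0.2, -0.2, -4.3]
grip_width: 0.0637
t 8.5 pos [ 0.5805 -0.0867  0.3213] rot [-3.1406 -0.0005  1.571 ] F [-0.1756 -0.1612 -4.2808] w 0.0637
shift now-axes [-0.2152  0.0213  0.727 ] | target-axes [-0.2148  0.0208  0.7271] | turn [-0.0019 -0.0009  0.002 ]
```

View pics/s5.png

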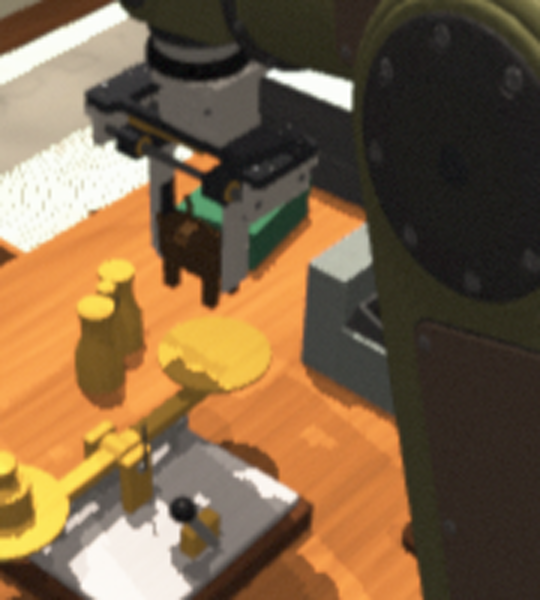

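View pics/t5.png

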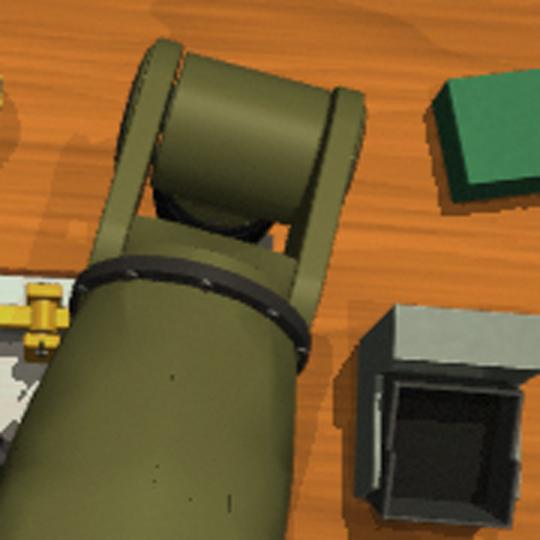

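```bash
python3 -m pendant '[[-0.11,0.01,0,0,0,0,1],[-0.1,0.01,0.05,0,0,0,1],[0,0,0.1,0,0,0,1],[0,0,0.13,0,0,0,1],[0,0,0.13,0,0,0,1],[0,0,0.1,0,0,0,1],[0,0,0.06,0,0,0,1],[0,0,0.03,0,0,0,1],[0,0,0,0,0,0,1],[0,0,0,0,0,0,1]]'
python3 - <<'E'
from h import *
togo([.583,-.1125,.153],[np.pi,0,1.57])
s=cam("side"); crop(s,200,100,340,240,4,"s6.png")
E
```

```text
time_s: 9.43
ee_pos: [0.5832, -0.1131, 0.2503]
eef_rot: [3.141, 0.0, 1.57]
force: [-0.3, -0.1, -2.5]
grip_width: 0.0641
t 9.4333 pos [ 0.5832 -0.1131  0.2503] rot [3.1409 0.0001 1.5701] F [-0.26   -0.0763 -2.4579] w 0.0641
shift now-axes [ 0.0049 -0.0021  0.1609] | target-axes [ 0.0049 -0.002   0.1609] | turn [0.0013 0.0003 0.0003]
```

View pics/s6.png

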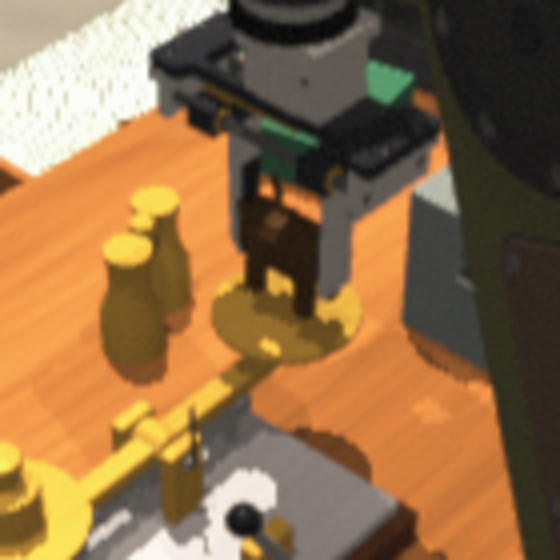

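Centred over the pan, about 19 mm above it. Lowering slowly while watching the force.

```bash
python3 -m pendant '[[0,0,0.04,0,0,0,1],[0,0,0.04,0,0,0,1],[0,0,0.03,0,0,0,1],[0,0,0.02,0,0,0,1],[0,0,0.01,0,0,0,1],[0,0,0,0,0,0,1],[0,0,0,0,0,0,1]]' 
python3 -m pendant '[[0,0,0.008,0,0,0,1],[0,0,0.008,0,0,0,1],[0,0,0,0,0,0,1],[0,0,0,0,0,0,1]]'
```

```text
time_s: 10.07
ee_pos: [0.5831, -0.113, 0.2331]
eef_rot: [3.141, 0.0, 1.57]
force: [-0.3, -0.3, -3.1]
grip_width: 0.064
time_s: 10.4
ee_pos: [0.5831, -0.1131, 0.2313]
eef_rot: [3.141, 0.0, 1.57]
force: [0.3, -0.3, -2.1]
grip_width: 0.0637
```

```bash
python3 -m pendant '[[0,0,0.008,0,0,0,1],[0,0,0,0,0,0,1],[0,0,0,0,0,0,1]]'; python3 -m pendant '[[0,0,0.008,0,0,0,1],[0,0,0,0,0,0,1],[0,0,0,0,0,0,1]]'
```

```text
time_s: 10.65
ee_pos: [0.5832, -0.1131, 0.2307]
eef_rot: [3.141, 0.0, 1.57]
force: [-1.5, 0.6, 4.1]
grip_width: 0.0637
time_s: 10.9
ee_pos: [0.5832, -0.1131, 0.2296]
eef_rot: [3.141, 0.0, 1.57]
force: [-1.7, 0.3, 4.3]
grip_width: 0.0639
```

Contact made. Releasing.

```bash
python3 -m pendant '[[0,0,0,0,0,0,0],[0,0,0,0,0,0,-0.5],[0,0,0,0,0,0,-0.7],[0,0,0,0,0,0,-1],[0,0,0,0,0,0,-1],[0,0,0,0,0,0,-1],[0,0,0,0,0,0,-1]]'
python3 - <<'E'
from h import *
s=cam("side"); crop(s,200,100,340,240,4,"s7.png")
c=cam("wrist","w7.png")
print(ctrl.get_obs()["force"])
E
```

```text
time_s: 11.48
ee_pos: [0.583, -0.113, 0.2291]
eef_rot: [-3.141, -0.0, 1.57]
force: [0.5, 0.7, -0.4]
grip_width: 0.0936
[-0.3999  0.1799 -0.5318]
```

View pics/s7.png

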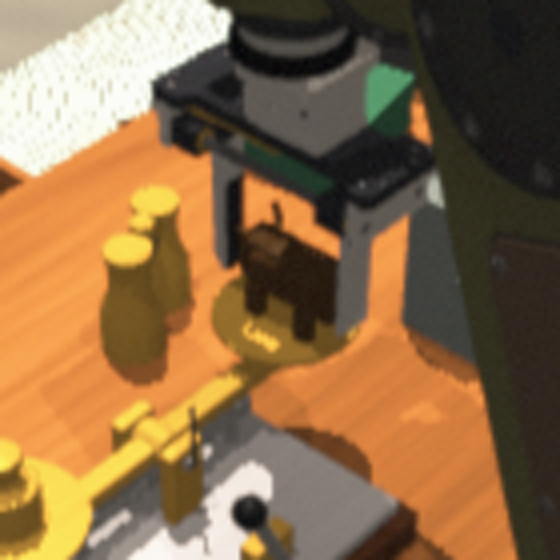

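View pics/w7.png

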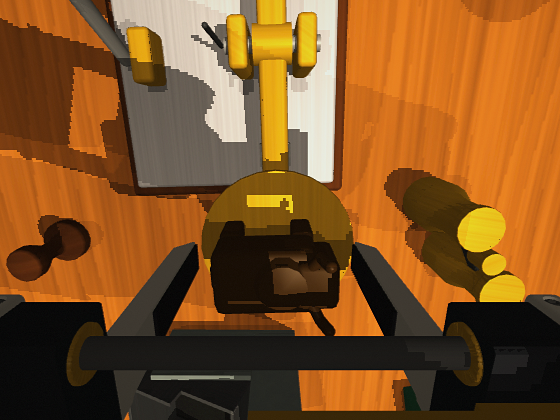

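Bull stands released in the pan's middle. Rising and going to the lever.

```bash
python3 -m pendant '[[0,0,-0.03,0,0,0,-1],[0,0,-0.08,0,0,0,-1],[0,0,-0.15,0,0,0,-1],[0,0,-0.2,0,0,0,-1],[0,0,-0.2,0,0,0,-1],[0,0,-0.1,0,0,0,-1],[0,0,0,0,0,0.2,-1],[0,0,0,0,0,0.23,-1],[0,0,0,0,0,0.23,-1],[0,0,0,0,0,0.23,-1]]'
python3 -m pendant '[[0,0,0,0,0,0.23,0],[0,0,0,0,0,0.23,0],[0,0,0,0,0,0.23,0],[0,0,0,0,0,0.23,0],[0,0,0,0,0,0.23,0],[0,0,0,0,0,0.23,0],[0,0,0,0,0,0.23,0],[0,0,0,0,0,0.23,0],[0,0,0,0,0,0.23,0],[0,0,0,0,0,0.1,0]]'
python3 - <<'E'
from h import *
togo([.4712,.048,.20],[np.pi,0,.027],.097)
t=cam("top"); crop(t,205,150,365,250,5,"t8.png")
E
```

```text
time_s: 12.42
ee_pos: [0.583, -0.113, 0.3206]
eef_rot: [3.142, -0.0, 1.098]
force: [-0.3, 0.2, -0.1]
grip_width: 0.094
time_s: 13.25
ee_pos: [0.583, -0.113, 0.3205]
eef_rot: [-3.142, 0.0, -0.039]
force: [0.7, 0.2, 0.2]
grip_width: 0.0471
t 13.25 pos [ 0.583  -0.113   0.3205] rot [-3.1416  0.     -0.0391] F [0.7491 0.2489 0.1871] w 0.0471
shift now-axes [-0.9835 -1.3045  0.1962] | target-axes [-0.8952 -1.3667  0.1962] | turn [-0.      0.0001 -0.1263]
```

View pics/t8.png

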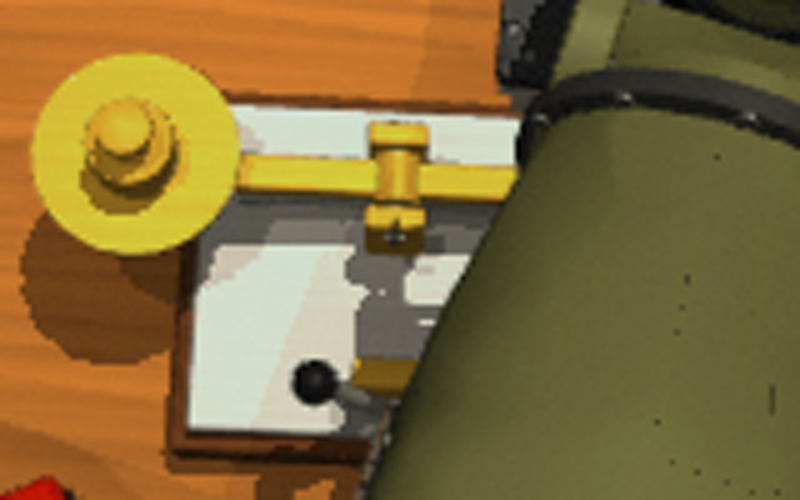

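```bash
cat >> h.py <<'E'
def lever():
    t=cam("top"); g=t["image"].max(2)
    m=np.zeros_like(g); m[210:245,240:310]=(g[210:245,240:310]<45)*255
    m=cv2.morphologyEx(m,cv2.MORPH_OPEN,np.ones((3,3),np.uint8))
    cs,_=cv2.findContours(m,0,1)
    for k in cs:
        if cv2.contourArea(k)<20: continue
        (u,v),r=cv2.minEnclosingCircle(k)
        z=.125
        for _ in range(5):
            p=pt(t,u,v,z); d=p[:2]-[.5795,.0122]; y=-np.sin(.0265)*d[0]+np.cos(.0265)*d[1]; a=np.arcsin(np.clip(y/.08,-1,1)); z=.055+.08*np.cos(a)
        print("knob",u,v,r,p,"lever",.5-a)
E
python3 - <<'E'
from h import *
lever()
import cv2
im=cv2.imread("pics/top0.png")[:,:,::-1]
E
```

```text
knob 267.5 226.5 4.301262855529785 [0.4704 0.0428 0.1277] lever 0.06818246316224597
```

The knob shifted about 5 mm during placing (lever ≈ 0.07, still under 0.12). I'll straddle it and first nudge it back to its stop.

```bash
python3 -m pendant '[[-0.05,-0.08,0,0,0,-0.12,0],[-0.15,-0.2,0.02,0,0,0,0],[-0.15,-0.2,0.03,0,0,0,0],[-0.15,-0.2,0.05,0,0,0,0],[-0.15,-0.2,0.05,0,0,0,0],[-0.12,-0.2,0.05,0,0,0,0],[-0.1,-0.17,0,0,0,0,0],[-0.03,-0.07,0,0,0,0,0],[0,0,0,0,0,0,0],[0,0,0,0,0,0,0]]'
python3 - <<'E'
from h import *
togo([.4708,.043,.20],[np.pi,0,.027],.097)
E
```

```text
time_s: 14.18
ee_pos: [0.4713, 0.0421, 0.2968]
eef_rot: [3.141, -0.001, 0.033]
force: [0.7, -0.6, -0.4]
grip_width: 0.0468
t 14.1833 pos [0.4713 0.0421 0.2968] rot [ 3.1414 -0.0009  0.0326] F [ 0.7124 -0.6356 -0.403 ] w 0.0468
shift now-axes [-0.0042 -0.0076 -0.0015] | target-axes [-0.0042 -0.0075 -0.0015] | turn [ 0.0004 -0.0017  0.0106]
```

Descend to tip z ≈ 0.117, i.e. 83 mm (0.69).

```bash
python3 -m pendant '[[0,0,0.06,0,0,0,0],[0,0,0.12,0,0,0,0],[0,0,0.15,0,0,0,0],[0,0,0.15,0,0,0,0],[0,0,0.12,0,0,0,0],[0,0,0.07,0,0,0,0],[0,0,0.02,0,0,0,0],[0,0,0,0,0,0,0],[0,0,0,0,0,0,0]]'
python3 - <<'E'
from h import *
s=cam("side"); crop(s,180,130,320,270,4,"s9.png")
cam("wrist","w9.png")
togo([.4708,.048,.117],[np.pi,0,.027],.097)
E
```

```text
time_s: 14.93
ee_pos: [0.4712, 0.0421, 0.2141]
eef_rot: [3.142, -0.001, 0.03]
force: [-0.1, -0.7, -0.0]
grip_width: 0.0471
t 15.0333 pos [0.4712 0.0422 0.2143] rot [ 3.1416 -0.0013  0.0307] F [-0.0714  0.2079 -0.4378] w 0.0472
shift now-axes [-0.0019 -0.0481  0.0029] | target-axes [-0.0021 -0.0481  0.0029] | turn [ 0.0001 -0.0025  0.0071]
```

View pics/s9.png

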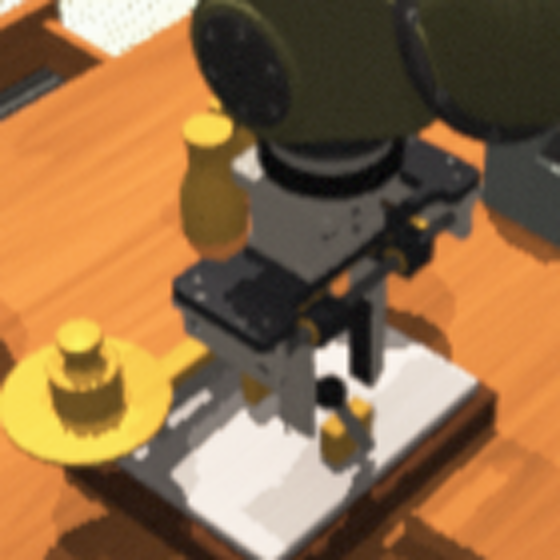

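View pics/w9.png

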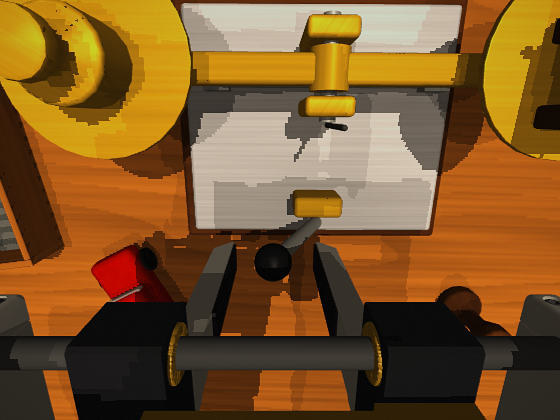

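```bash
python3 -m pendant '[[0,-0.05,0,0,0,0,0],[0,-0.04,0,0,0,0,0],[0,-0.03,0,0,0,0,0],[0,-0.015,0,0,0,0,0],[0,0,0,0,0,0,0],[0,0,0,0,0,0,0],[0,0,0,0,0,0,0]]'
python3 - <<'E'
from h import *
s=cam("side"); crop(s,180,130,320,270,4,"s10.png")
cam("wrist","w10.png")
E
```

```text
time_s: 15.62
ee_pos: [0.4704, 0.0586, 0.2137]
eef_rot: [-3.141, -0.0, 0.031]
force: [0.9, -0.1, 0.6]
grip_width: 0.0471
```

View pics/w10.png

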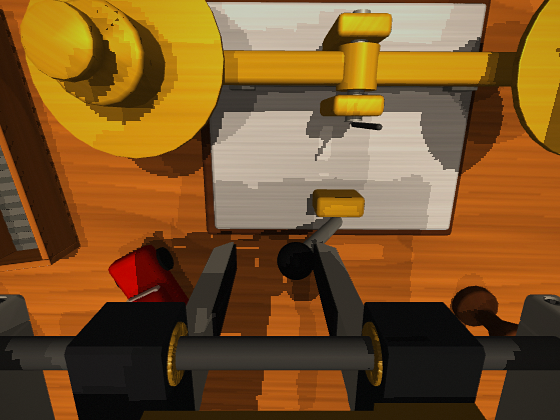

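```bash
python3 -m pendant '[[0,-0.02,0,0,0,0,0],[0,0,0,0,0,0,0],[0,0,0,0,0,0,0]]'; python3 -m pendant '[[0,-0.02,0,0,0,0,0],[0,0,0,0,0,0,0],[0,0,0,0,0,0,0]]'
python3 - <<'E'
from h import *
c=cam("wrist"); print(pt(c,296,261,.126))
s=cam("side"); crop(s,180,130,320,270,4,"s10.png")
E
```

```text
time_s: 15.97
ee_pos: [0.4702, 0.0609, 0.2135]
eef_rot: [3.141, 0.0, 0.031]
force: [0.1, -1.8, -1.6]
grip_width: 0.0473
time_s: 16.22
ee_pos: [0.4702, 0.062, 0.2134]
eef_rot: [3.138, 0.001, 0.031]
force: [1.4, -16.8, -3.2]
grip_width: 0.0473
[0.4716 0.0482 0.126 ]
```

View pics/s10.png

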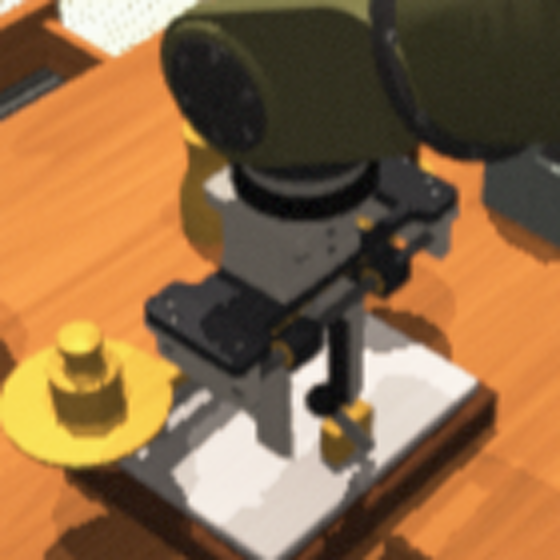

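Lever firmly at its arrested stop (16.8 N). Now I swing it over.

```bash
python3 -m pendant '[[0,0.03,0,0,0,0,0],[0,0.06,0,0,0,0,0],[0,0.06,0,0,0,0,0],[0,0.05,0,0,0,0,0],[0,0.05,0,0,0,0,0],[0,0.05,0,0,0,0,0],[0,0.05,0,0,0,0,0],[0,0.05,0,0,0,0,0],[0,0.05,0,0,0,0,0],[0,0.05,0,0,0,0,0]]'
python3 -m pendant '[[0,0.05,0,0,0,0,0],[0,0.05,0,0,0,0,0],[0,0.05,0,0,0,0,0],[0,0.05,0,0,0,0,0],[0,0.05,0,0,0,0,0],[0,0.04,0,0,0,0,0],[0,0.03,0,0,0,0,0],[0,0,0,0,0,0,0],[0,0,0,0,0,0,0]]'
```

```text
time_s: 17.15
ee_pos: [0.472, 0.0028, 0.2136]
eef_rot: [3.142, 0.0, 0.031]
force: [-0.5, 1.4, 0.5]
grip_width: 0.0468
time_s: 17.9
ee_pos: [0.4733, -0.0352, 0.2137]
eef_rot: [3.141, -0.0, 0.03]
force: [0.6, 0.5, 0.5]
grip_width: 0.0472
```

```bash
python3 -m pendant '[[0,0.02,0,0,0,0,0],[0,0.01,0,0,0,0,0],[0,0,0,0,0,0,0],[0,0,0,0,0,0,0]]';python3 -m pendant '[[0,0.015,0,0,0,0,0],[0,0,0,0,0,0,0],[0,0,0,0,0,0,0]]'
python3 - <<'E'
from h import *
s=cam("side","side11.png"); crop(s,160,120,320,280,4,"s11.png")
cam("wrist","w11.png")
E
```

```text
time_s: 18.23
ee_pos: [0.4733, -0.0386, 0.2136]
eef_rot: [3.141, 0.0, 0.031]
force: [-0.4, 0.7, -0.8]
grip_width: 0.047
time_s: 18.48
ee_pos: [0.4734, -0.0404, 0.2136]
eef_rot: [3.142, 0.0, 0.031]
force: [0.3, 1.7, -0.6]
grip_width: 0.0474
```

View pics/s11.png

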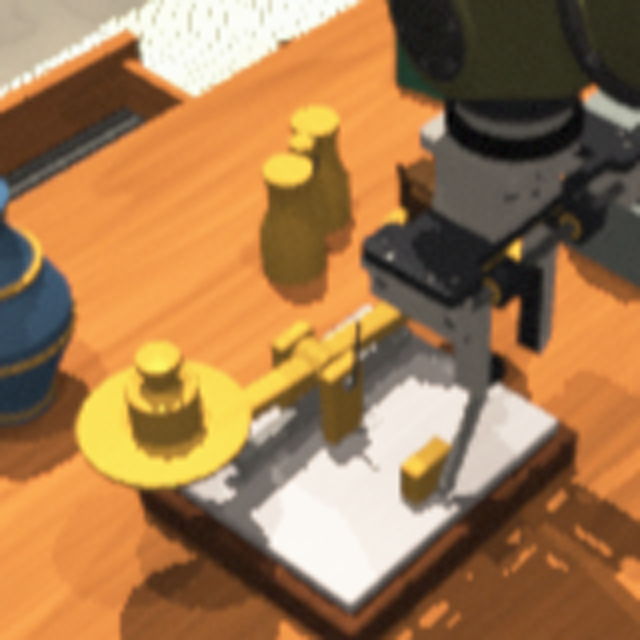

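View pics/w11.png

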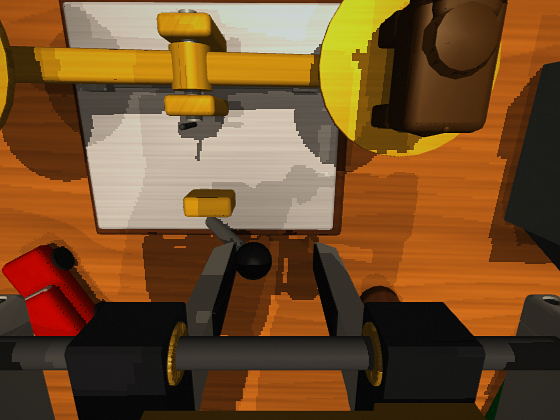

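```bash
python3 -m pendant '[[0,0.01,0,0,0,0,0],[0,0.01,0,0,0,0,0],[0,0,0,0,0,0,0],[0,0,0,0,0,0,0],[0,0,0,0,0,0,0],[0,0,0,0,0,0,0],[0,0,0,0,0,0,0],[0,0,0,0,0,0,0],[0,0,0,0,0,0,0],[0,0,0,0,0,0,0]]'
python3 - <<'E'
from h import *
s=cam("side","side12.png"); crop(s,160,120,320,280,4,"s12.png")
c=cam("wrist"); print(pt(c,253,261,.126))
t=cam("top","t12.png")
m=cv2.inRange(cv2.cvtColor(s["image"],cv2.COLOR_RGB2HSV),(20,150,100),(35,255,255)); m[:, 225:]=0
for k in cv2.findContours(m,0,1)[0]:
    if cv2.contourArea(k)>100: print(cv2.boundingRect(k))
s0=cv2.imread("pics/side0.png"); m=cv2.inRange(cv2.cvtColor(s0,cv2.COLOR_BGR2HSV),(20,150,100),(35,255,255)); m[:, 225:]=0
for k in cv2.findContours(m,0,1)[0]:
    if cv2.contourArea(k)>100: print("start",cv2.boundingRect(k))
R,_=cv2.Rodrigues(np.array(s["rvec"],float))
for z in(.12,.135): print(cv2.projectPoints(np.array([[.5765,.137,z]]),np.array(s["rvec"],float),np.array(s["tvec"],float),np.array(s["mtx"]),None)[0].ravel())
E
```

```text
time_s: 19.42
ee_pos: [0.4734, -0.0419, 0.2135]
eef_rot: [-3.139, 0.0, 0.031]
force: [0.2, 10.6, -1.2]
grip_width: 0.0473
[ 0.474  -0.0303  0.126 ]
(179, 205, 46, 37)
start (180, 216, 45, 31)
[201.5805 229.7617]
[200.9058 225.2916]
```

View pics/s12.png

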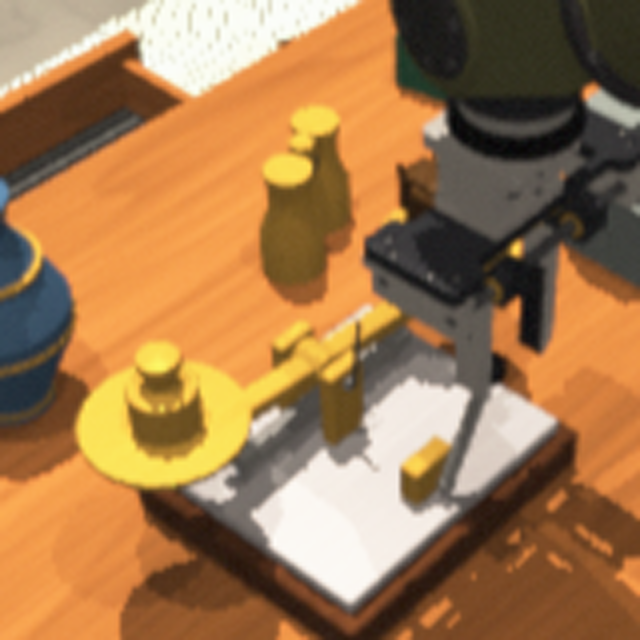

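The lever is at its far stop (10.6 N) and the weight's pan has risen about 5 px, which matches 15 mm. The beam is fully down on the bull's side. Swinging back.

```bash
python3 -m pendant '[[0,-0.03,0,0,0,0,0],[0,-0.06,0,0,0,0,0],[0,-0.06,0,0,0,0,0],[0,-0.05,0,0,0,0,0],[0,-0.05,0,0,0,0,0],[0,-0.05,0,0,0,0,0],[0,-0.05,0,0,0,0,0],[0,-0.05,0,0,0,0,0],[0,-0.05,0,0,0,0,0],[0,-0.05,0,0,0,0,0]]'
python3 -m pendant '[[0,-0.05,0,0,0,0,0],[0,-0.05,0,0,0,0,0],[0,-0.05,0,0,0,0,0],[0,-0.05,0,0,0,0,0],[0,-0.04,0,0,0,0,0],[0,-0.04,0,0,0,0,0],[0,-0.03,0,0,0,0,0],[0,-0.02,0,0,0,0,0],[0,0,0,0,0,0,0],[0,0,0,0,0,0,0]]'
```

```text
time_s: 20.4
ee_pos: [0.4716, 0.0177, 0.2137]
eef_rot: [3.142, -0.0, 0.031]
force: [0.8, -2.9, 2.0]
grip_width: 0.0471
time_s: 21.23
ee_pos: [0.4705, 0.057, 0.2137]
eef_rot: [-3.141, -0.0, 0.031]
force: [-0.2, 0.1, -0.2]
grip_width: 0.0473
```

```bash
python3 -m pendant '[[0,-0.015,0,0,0,0,0],[0,-0.015,0,0,0,0,0],[0,-0.01,0,0,0,0,0],[0,0,0,0,0,0,0],[0,0,0,0,0,0,0]]'
python3 -m pendant '[[0,-0.008,0,0,0,0,0],[0,0,0,0,0,0,0],[0,0,0,0,0,0,0],[0,0,0,0,0,0,0]]'
```

```text
time_s: 21.65
ee_pos: [0.4702, 0.0613, 0.2135]
eef_rot: [3.141, 0.0, 0.031]
force: [0.2, -4.7, -2.8]
grip_width: 0.0472
time_s: 21.98
ee_pos: [0.4702, 0.0616, 0.2134]
eef_rot: [3.14, 0.0, 0.031]
force: [0.8, -11.2, -4.5]
grip_width: 0.0471
```

```bash
python3 -m pendant '[[0,0.05,0,0,0,0,0],[0,0.05,0,0,0,0,0],[0,0,0,0,0,0,0],[0,0,-0.1,0,0,0,0],[0,0,-0.2,0,0,0,0],[0,0,-0.25,0,0,0,0],[0,0,-0.25,0,0,0,-0.5],[0,0,-0.1,0,0,0,-1],[0,0,0,0,0,0,-1],[0,0,0,0,0,0,-1]]'
python3 - <<'E'
from h import *
s=cam("side","side13.png"); crop(s,160,100,340,280,4,"s13.png")
lever()
m=cv2.inRange(cv2.cvtColor(s["image"],cv2.COLOR_RGB2HSV),(20,150,100),(35,255,255)); m[:, 225:]=0
for k in cv2.findContours(m,0,1)[0]:
    if cv2.contourArea(k)>100: print(cv2.boundingRect(k))
cam("wrist","w13.png")
togo([.583,-.1125,.243],[np.pi,0,0])
E
```

```text
time_s: 22.82
ee_pos: [0.4705, 0.0506, 0.3214]
eef_rot: [-3.141, -0.001, 0.031]
force: [-0.7, -0.7, -0.8]
grip_width: 0.0703
knob 260.1181945800781 216.154541015625 20.084491729736328 [0.4957 0.0626 0.1153] lever -0.21757924819415309
(180, 211, 45, 36)
t 22.9667 pos [0.4703 0.0505 0.3202] rot [-3.1414  0.0023  0.0308] F [ 0.6296  0.7641 -0.6117] w 0.0821
shift now-axes [ 0.8969  1.387  -0.0088] | target-axes [ 0.9392  1.3587 -0.0066] | turn [-0.0002  0.0043  0.0587]
```

View pics/s13.png

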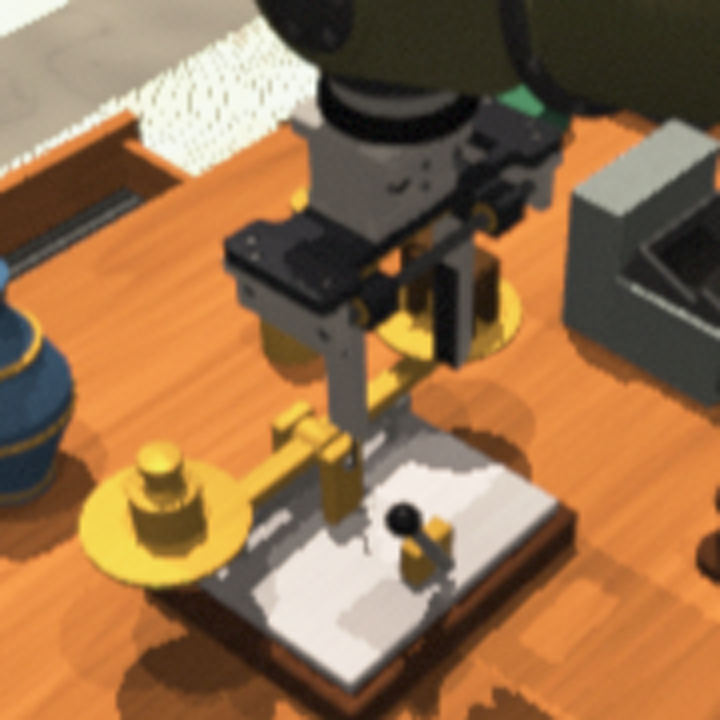

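View pics/w13.png

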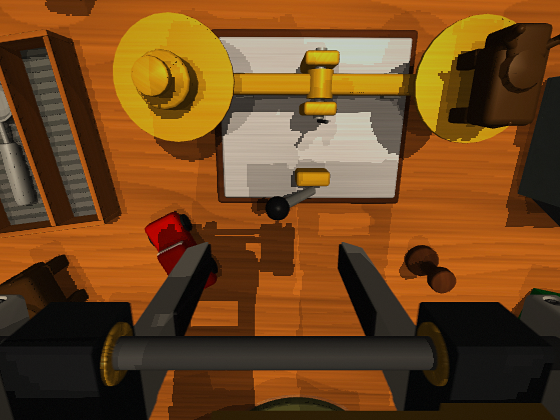

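```bash
cat >> h.py <<'E'
def knobw(a):
    l=.5-a; b=np.array([-.108,.08*np.sin(l)]); c,s=np.cos(.0265),np.sin(.0265)
    return np.array([.5805+c*b[0]-s*b[1],.0126+s*b[0]+c*b[1],.055+.08*np.cos(l)])
def proj(c,p): return cv2.projectPoints(np.array([p],float),np.array(c["rvec"],float),np.array(c["tvec"],float),np.array(c["mtx"]),None)[0].ravel()
E
python3 - <<'E'
from h import *
s=cam("side"); w=cam("wrist")
for a in(0,.05,.1,.15): print(a,proj(s,knobw(a)),proj(w,knobw(a)))
print("meas side",160+404.5/4-.5,100+519.5/4-.5,"wrist 277,208; start side", 170+272.5/3-.5,120+330.5/3-.5)
E
```

```text
0 [260.8534 229.9511] [275.9844 208.4232]
0.05 [261.8703 228.5577] [279.9507 209.0101]
0.1 [262.9112 227.1992] [284.0573 209.5473]
0.15 [263.9731 225.8794] [288.2885 210.0314]
meas side 260.625 229.375 wrist 277,208; start side 260.3333333333333 229.66666666666669
```

Lever at ≈0.01 rad and the beam is level. Next, over to the bull for a crosswise grasp.

```bash
python3 -m pendant '[[0.05,0.08,0,0,0,0.06,-1],[0.12,0.2,0,0,0,0,-1],[0.15,0.22,0,0,0,0,-1],[0.15,0.22,0,0,0,0,-1],[0.15,0.22,0,0,0,0,-1],[0.13,0.19,0,0,0,0,-1],[0.1,0.14,0,0,0,0,-1],[0.06,0.09,0,0,0,0,-1],[0,0,0,0,0,0,-1],[0,0,0,0,0,0,-1]]'
python3 - <<'E'
from h import *
cam("wrist","w14.png")
togo([.583,-.1125,.243],[np.pi,0,0])
E
```

```text
time_s: 23.9
ee_pos: [0.5799, -0.1132, 0.3208]
eef_rot: [-3.141, 0.001, -0.003]
force: [0.0, -0.1, 0.5]
grip_width: 0.094
t 23.95 pos [ 0.5798 -0.1125  0.3211] rot [-3.1413  0.0008 -0.0016] F [-0.5537 -0.9014 -1.0811] w 0.094
shift now-axes [ 0.027  -0.0004  0.0008] | target-axes [ 0.027  -0.0003  0.0008] | turn [-0.0006  0.0016 -0.0031]
```

View pics/w14.png

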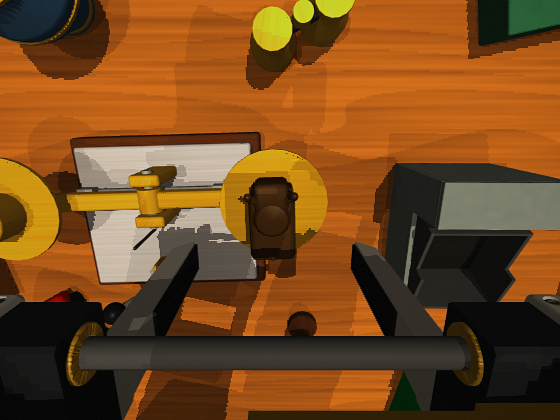

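Run:
```python
from h import *
c=cam("wrist"); crop(c,200,130,350,290,4,"w14c.png")
for p in((250,235),(295,235),(250,258),(272,178)): print(pt(c,*p,.170))
```

```text
[ 0.5724 -0.0945  0.17  ]
[ 0.5724 -0.1296  0.17  ]
[ 0.5528 -0.0941  0.17  ]
[ 0.6174 -0.1119  0.17  ]
```

View pics/w14c.png

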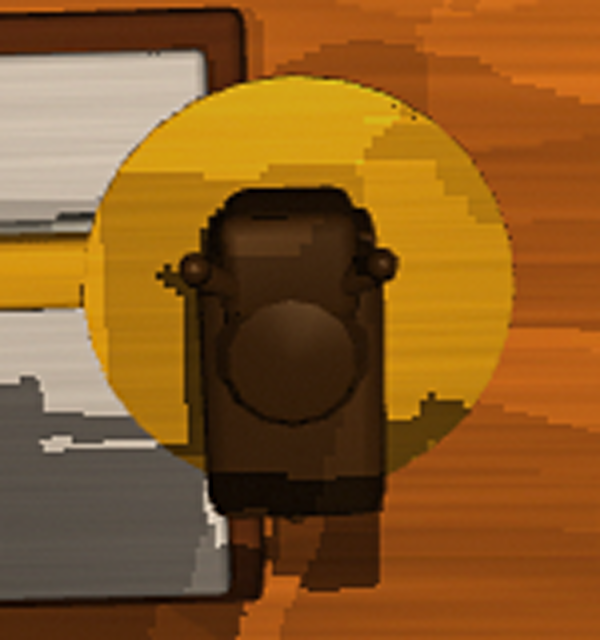

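```bash
python3 -m pendant '[[0,0,0.06,0,0,0,-1],[0,0,0.12,0,0,0,-1],[0,0,0.15,0,0,0,-1],[0,0,0.15,0,0,0,-1],[0,0,0.13,0,0,0,-1],[0,0,0.09,0,0,0,-1],[0,0,0.04,0,0,0,-1],[0,0,0.01,0,0,0,-1],[0,0,0,0,0,0,-1],[0,0,0,0,0,0,-1]]'
python3 - <<'E'
from h import *
cam("wrist","w15.png")
togo([.581,-.112,.153],[np.pi,0,0])
E
```

```text
time_s: 24.83
ee_pos: [0.5802, -0.1125, 0.2325]
eef_rot: [3.141, -0.001, -0.001]
force: [0.7, 0.1, 0.5]
grip_width: 0.0942
t 24.8833 pos [ 0.5802 -0.1126  0.2326] rot [ 3.1412 -0.0015 -0.0006] F [ 0.9556 -0.1345 -0.3107] w 0.094
shift now-axes [ 0.0064 -0.0048  0.0131] | target-axes [ 0.0064 -0.0048  0.0131] | turn [ 0.0007 -0.0028 -0.0012]
```

View pics/w15.png

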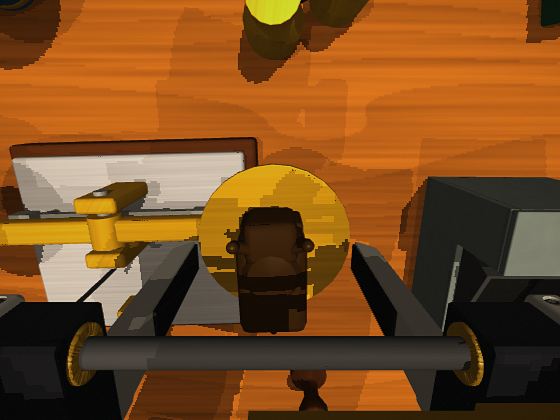

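```bash
python3 -m pendant '[[0,0,0,0,0,0,0.2],[0,0,0,0,0,0,1],[0,0,0,0,0,0,1],[0,0,0,0,0,0,1],[0,0,0,0,0,0,1],[0,0,0,0,0,0,1],[0,0,0,0,0,0,1],[0,0,0,0,0,0,1],[0,0,0,0,0,0,1]]' 25
python3 -m pendant '[[0,0,-0.02,0,0,0,1],[0,0,-0.06,0,0,0,1],[0,0,-0.12,0,0,0,1],[0,0,-0.15,0,0,0,1],[0,0,-0.15,0,0,0,1],[0,0,-0.15,0,0,0,1],[0,0,-0.1,0,0,0,1],[0,0,-0.05,0,0,0,1],[0,0,0,0,0,0,1]]'
python3 - <<'E'
from h import *
cam("wrist","w16.png")
t=cam("top"); crop(t,370,170,470,270,6,"t16.png")
E
```

```text
time_s: 25.63
ee_pos: [0.58, -0.1125, 0.2316]
eef_rot: [-3.141, -0.0, -0.001]
force: [0.5, 2.2, 0.7]
grip_width: 0.0373
time_s: 26.38
ee_pos: [0.5801, -0.1126, 0.3288]
eef_rot: [3.141, -0.002, -0.001]
force: [-0.3, 0.8, -3.8]
grip_width: 0.0362
```

View pics/w16.png

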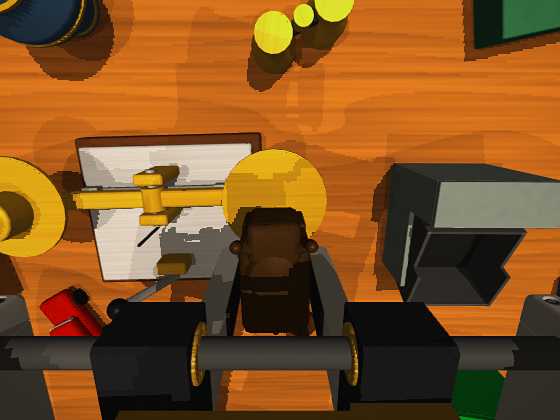

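View pics/t16.png

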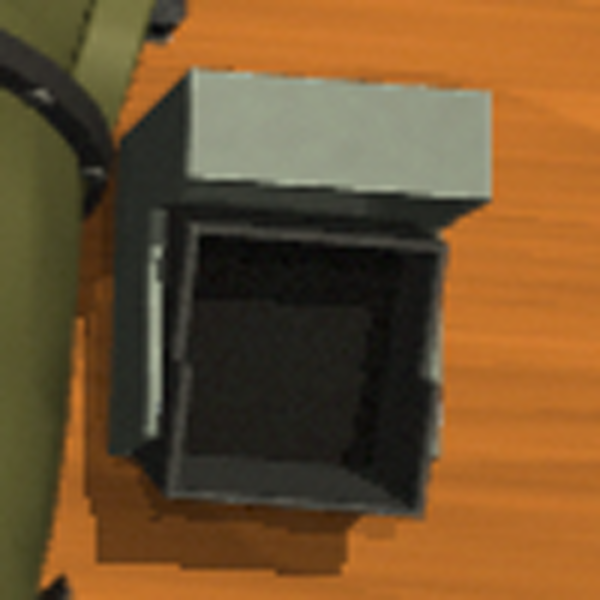

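Bull held across the flanks (36 mm). Moving above the tipped bin.

```bash
python3 - <<'E'
from h import *
cat=None
def binp(a,b,th=.36): 
    return [.463+a*np.cos(th)-b*np.sin(th),-.3245,.010+a*np.sin(th)+b*np.cos(th)]
print(binp(.046,.15))
togo(binp(.046,.15),[np.pi,-.36,0])
E
cat >> h.py <<'E'
def binp(a,b,th=.36,y=-.3245): 
    return [.463+a*np.cos(th)-b*np.sin(th),y,.010+a*np.sin(th)+b*np.cos(th)]
E
```

```text
[np.float64(0.45321011889792157), -0.3245, np.float64(0.16658913828234434)]
t 26.4833 pos [ 0.5798 -0.1126  0.3267] rot [-3.1413  0.0012 -0.0007] F [-0.0108  0.0384 -3.8654] w 0.0359
shift now-axes [-1.2821  1.7672  0.7272] | target-axes [-1.4577  1.7661  0.2273] | turn [-0.0003  0.6898 -0.0014]
```

```bash
python3 -m pendant '[[-0.06,0.08,0,0,0,0,1],[-0.13,0.18,0,0,0,0,1],[-0.16,0.22,0,0,0,0,1],[-0.16,0.22,0,0,0,0,1],[-0.16,0.22,0,0,0,0,1],[-0.16,0.22,0,0,0,0,1],[-0.16,0.22,0,0,0,0,1],[-0.14,0.2,0,0,0,0,1],[-0.1,0.14,0,0,0,0,1],[-0.05,0.07,0,0,0,0,1]]' 
python3 -m pendant '[[0,0,0,0,0.1,0,1],[0,0,0,0,0.15,0,1],[0,0,0,0,0.15,0,1],[0,0,0,0,0.15,0,1],[0,0,0,0,0.1,0,1],[0,0,0,0,0.04,0,1],[0,0,0,0,0,0,1],[0,0,0,0,0,0,1]]'
python3 - <<'E'
from h import *
togo(binp(.046,.15),[np.pi,-.36,0])
s=cam("side"); crop(s,240,40,420,220,4,"s17.png")
cam("wrist","w17.png")
E
```

```text
time_s: 27.32
ee_pos: [0.4242, -0.3268, 0.3267]
eef_rot: [-3.141, 0.001, -0.003]
force: [0.8, 0.2, -3.3]
grip_width: 0.036
time_s: 27.98
ee_pos: [0.4262, -0.3248, 0.3273]
eef_rot: [-3.141, -0.359, -0.001]
force: [0.3, 0.7, -4.0]
grip_width: 0.0356
t 27.9833 pos [ 0.4262 -0.3248  0.3273] rot [-3.1411 -0.3593 -0.0007] F [ 0.3213  0.6734 -4.0101] w 0.0356
shift now-axes [-0.2603 -0.0019  0.6832] | target-axes [-0.2608 -0.0022  0.683 ] | turn [-0.0004  0.0014 -0.0012]
```

View pics/s17.png

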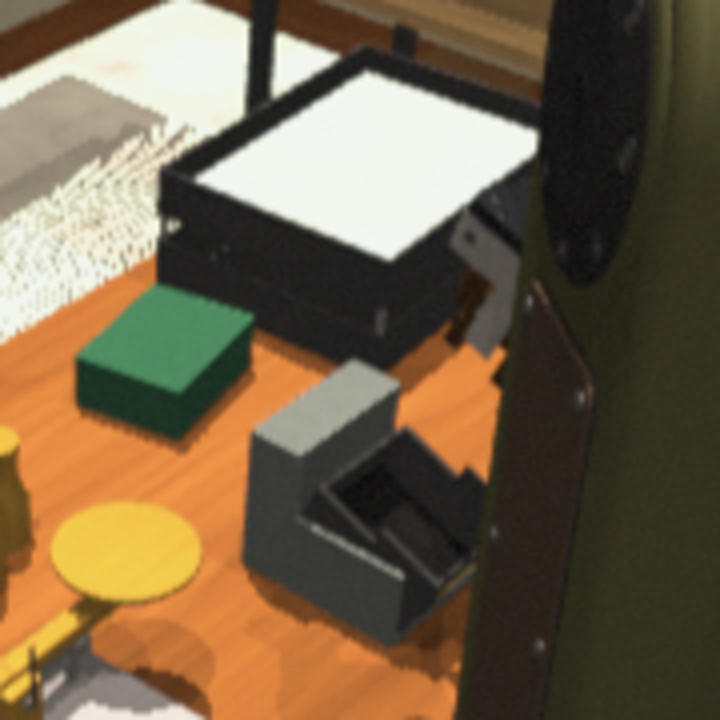

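View pics/w17.png

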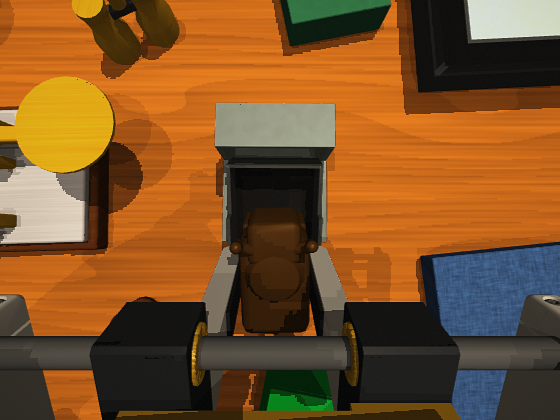

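```bash
python3 -m pendant '[[-0.06,0,0.06,0,0,0,1],[-0.08,0,0.1,0,0,0,1],[-0.08,0,0.14,0,0,0,1],[-0.04,0,0.14,0,0,0,1],[0,0,0.12,0,0,0,1],[0,0,0.08,0,0,0,1],[0,0,0.04,0,0,0,1],[0,0,0,0,0,0,1],[0,0,0,0,0,0,1]]'
python3 - <<'E'
from h import *
togo(binp(.046,.055),[np.pi,-.36,0])
s=cam("side"); crop(s,280,60,400,180,5,"s18.png")
cam("wrist","w18.png")
t=cam("top"); crop(t,370,170,470,270,6,"t18.png")
E
```

```text
time_s: 28.83
ee_pos: [0.426, -0.3249, 0.2405]
eef_rot: [3.141, -0.361, -0.0]
force: [-0.2, 1.1, -3.3]
grip_width: 0.036
t 28.8333 pos [ 0.426  -0.3249  0.2405] rot [ 3.1413 -0.3614 -0.0002] F [-0.2068  1.1452 -3.2868] w 0.036
shift now-axes [-0.006  -0.0037  0.7982] | target-axes [-0.0049 -0.0035  0.7982] | turn [ 0.0006 -0.0026 -0.0004]
```

View pics/w18.png

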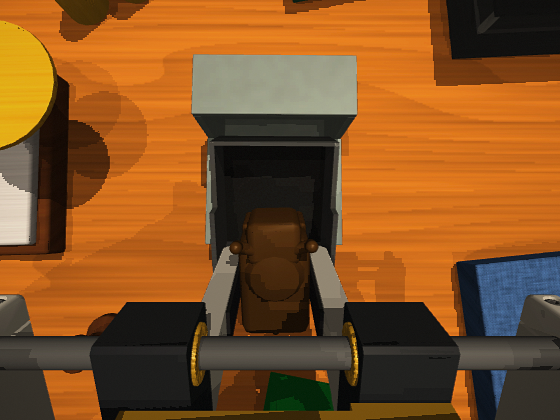

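View pics/t18.png

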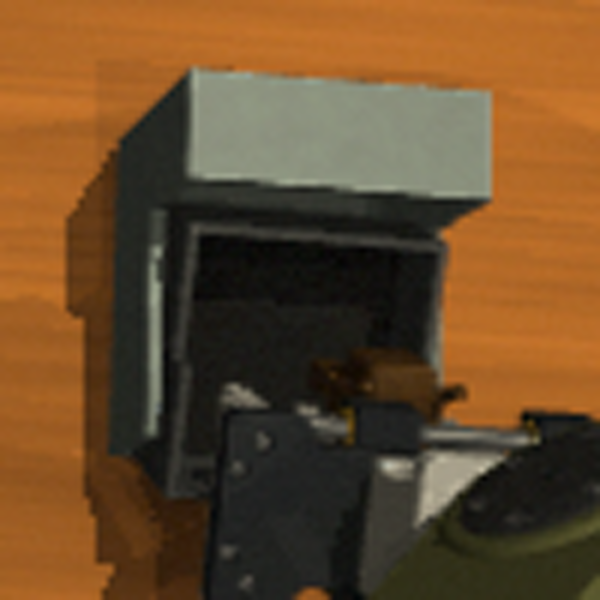

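```bash
python3 -m pendant '[[0,0,0.05,0,0,0,1],[0,0,0.1,0,0,0,1],[0,0,0.12,0,0,0,1],[0,0,0.12,0,0,0,1],[0,0,0.1,0,0,0,1],[0,0,0.07,0,0,0,1],[0,0,0.04,0,0,0,1],[0,0,0,0,0,0,1],[0,0,0,0,0,0,1]]'
python3 - <<'E'
from h import *
togo(binp(.046,.039),[np.pi,-.36,0])
cam("wrist","w19.png")
E
```

```text
time_s: 29.73
ee_pos: [0.4514, -0.3249, 0.173]
eef_rot: [3.142, -0.361, -0.001]
force: [-0.3, -0.0, -3.9]
grip_width: 0.0357
t 29.7333 pos [ 0.4514 -0.3249  0.173 ] rot [ 3.1416 -0.3613 -0.0005] F [-0.2831 -0.0403 -3.8801] w 0.0357
shift now-axes [-0.0053 -0.0037  0.3301] | target-axes [-0.0049 -0.0036  0.3301] | turn [ 0.0004 -0.0025 -0.001 ]
```

View pics/w19.png

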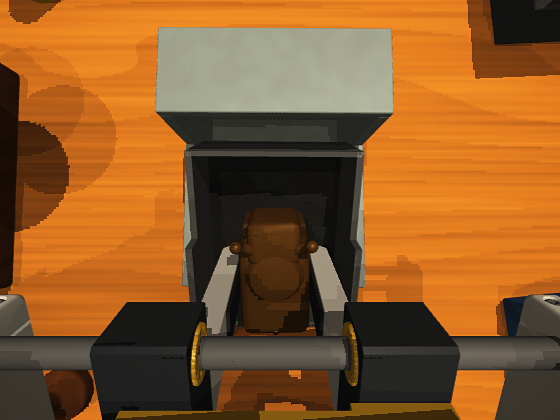

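```bash
python3 -m pendant '[[0,0,0.05,0,0,0,1],[0,0,0.07,0,0,0,1],[0,0,0.07,0,0,0,1],[0,0,0.05,0,0,0,1],[0,0,0.03,0,0,0,1],[0,0,0.01,0,0,0,1],[0,0,0,0,0,0,1],[0,0,0,0,0,0,1]]' 
python3 -m pendant '[[0,0,0.015,0,0,0,1],[0,0,0.015,0,0,0,1],[0,0,0,0,0,0,1],[0,0,0,0,0,0,1]]'
python3 - <<'E'
from h import *
togo(binp(.046,.039),[np.pi,-.36,0])
E
```

```text
time_s: 30.45
ee_pos: [0.4633, -0.3249, 0.1416]
eef_rot: [3.141, -0.361, -0.001]
force: [-0.1, -0.1, -3.4]
grip_width: 0.0362
time_s: 30.78
ee_pos: [0.4646, -0.325, 0.1382]
eef_rot: [3.141, -0.362, -0.001]
force: [-0.2, -0.4, -3.6]
grip_width: 0.0362
t 30.7833 pos [ 0.4646 -0.325   0.1382] rot [ 3.1414 -0.3615 -0.0006] F [-0.2215 -0.4122 -3.5939] w 0.0362
shift now-axes [-0.0052 -0.0038  0.0204] | target-axes [-0.0052 -0.0038  0.0204] | turn [ 0.0008 -0.0029 -0.0011]
```

```bash
python3 -m pendant '[[0,0,0.012,0,0,0,1],[0,0,0,0,0,0,1],[0,0,0,0,0,0,1]]';python3 -m pendant '[[0,0,0.01,0,0,0,1],[0,0,0,0,0,0,1],[0,0,0,0,0,0,1]]';python3 -m pendant '[[0,0,0.01,0,0,0,1],[0,0,0,0,0,0,1],[0,0,0,0,0,0,1]]'
```

```text
time_s: 31.03
ee_pos: [0.4651, -0.325, 0.1369]
eef_rot: [3.141, -0.362, -0.001]
force: [-0.3, -0.1, -1.2]
grip_width: 0.0359
time_s: 31.28
ee_pos: [0.4657, -0.325, 0.136]
eef_rot: [3.141, -0.362, -0.0]
force: [-0.2, 1.5, 3.5]
grip_width: 0.0359
time_s: 31.53
ee_pos: [0.4663, -0.3252, 0.1354]
eef_rot: [3.14, -0.363, -0.0]
force: [-0.6, 0.6, 8.1]
grip_width: 0.0358
```

```bash
python3 -m pendant '[[0,0,0,0,0,0,0.15],[0,0,0,0,0,0,0.1],[0,0,0,0,0,0,0],[0,0,0,0,0,0,-0.1],[0,0,0,0,0,0,-0.1],[0,0,0,0,0,0,-0.1]]'
python3 - <<'E'
from h import *
cam("wrist","w20.png")
togo(binp(.046,.039),[np.pi,-.36,0])
E
```

```text
time_s: 32.03
ee_pos: [0.4658, -0.3249, 0.1344]
eef_rot: [-3.141, -0.361, -0.001]
force: [0.3, 0.4, 0.0]
grip_width: 0.0518
t 32.0833 pos [ 0.4658 -0.3249  0.1344] rot [-3.1415 -0.3612 -0.0007] F [ 0.2497 -0.1252 -0.3036] w 0.0517
shift now-axes [-0.004  -0.0033 -0.0129] | target-axes [-0.004  -0.0033 -0.0129] | turn [ 0.0003 -0.0022 -0.0012]
```

View pics/w20.png

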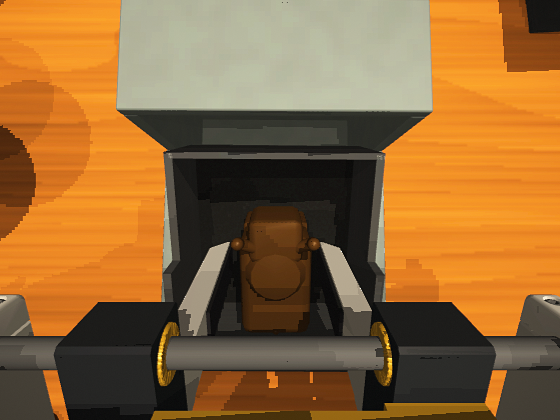

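```bash
python3 -m pendant '[[0,0,0,0,0,0,-0.25],[0,0,0,0,0,0,-0.25],[0,0,-0.05,0,0,0,-0.25],[0,0,-0.1,0,0,0,-0.25],[0,0,-0.15,0,0,0,-0.25],[0,0,-0.2,0,0,0,-0.25],[0,0,-0.2,0,0,0,-0.25],[0,0,-0.2,0,0,0,-0.25],[0,0,-0.15,0,0,0,-0.25],[0,0,-0.05,0,0,0,-0.25]]'
python3 - <<'E'
from h import *
cam("wrist","w21.png")
togo(binp(0,.055),[np.pi,0,0],.097)
E
```

```text
time_s: 32.92
ee_pos: [0.4187, -0.3253, 0.2617]
eef_rot: [3.138, -0.364, 0.0]
force: [-0.4, -0.2, 0.7]
grip_width: 0.0587
t 32.9667 pos [ 0.4188 -0.3253  0.2612] rot [ 3.1381 -0.3643 -0.0001] F [ 0.5509 -0.6555  0.9905] w 0.0584
shift now-axes [-0.1116 -0.0098  0.8735] | target-axes [ 0.207  -0.0067  0.856 ] | turn [ 0.0067 -0.6957 -0.0014]
```

View pics/w21.png

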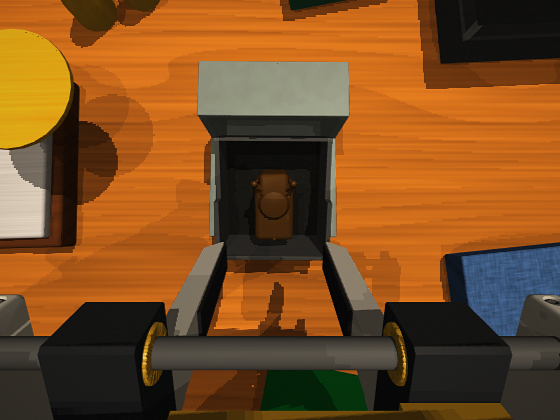

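Bull stands upright in the bin at (273,207). Now I straighten the tool, close the fingers and go down in front of the panel.

```bash
python3 -m pendant '[[0,0,0,0,-0.1,0,1],[0,0,0,0,-0.16,0,1],[0,0,0,0,-0.16,0,1],[0,0,0,0,-0.16,0,1],[0,0,0,0,-0.12,0,1],[-0.1,0,0,0,0,0,1],[-0.03,0,0,0,0,0,1],[0,0,0,0,0,0,1],[0,0,0,0,0,0,1]]'
python3 - <<'E'
from h import *
togo([.412,-.3245,.050],[np.pi,0,0],.097)
cam("wrist","w22.png")
t=cam("top"); crop(t,370,170,470,270,6,"t22.png")
E
```

```text
time_s: 33.72
ee_pos: [0.4036, -0.3249, 0.2579]
eef_rot: [-3.141, 0.005, -0.001]
force: [0.3, -1.2, -0.3]
grip_width: 0.0024
t 33.7167 pos [ 0.4036 -0.3249  0.2579] rot [-3.1414  0.0049 -0.0011] F [ 0.3301 -1.2172 -0.2635] w 0.0024
shift now-axes [ 0.0749 -0.0028  0.9235] | target-axes [ 0.0704 -0.003   0.9239] | turn [-0.0004  0.0094 -0.0021]
```

View pics/w22.png

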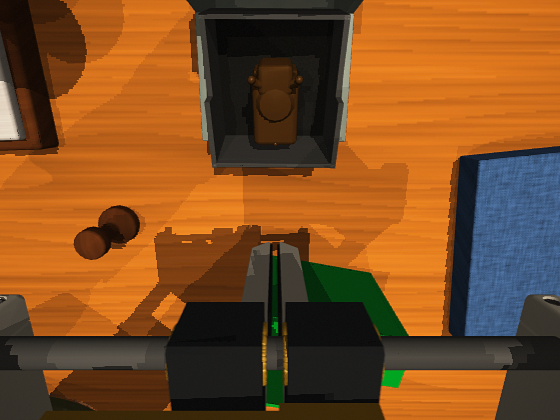

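View pics/t22.png

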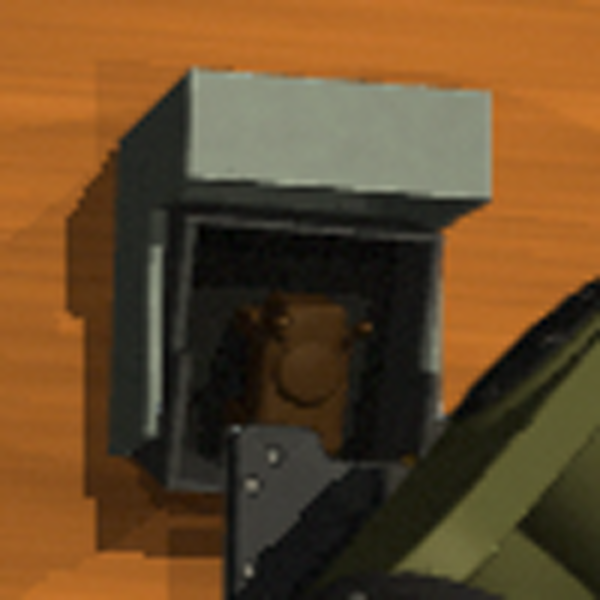

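Run:
```python
from h import *
t=cam("top")
for p in((417,303),(475,317),(469,345),(412,330)): print(p,pt(t,*p,.124),pt(t,*p,.07))
c=cam("wrist")
for p in((303,262),(372,272),(405,335)): print(p,pt(c,*p,.124),pt(c,*p,.07))
print("lip", [pt(t,370+u/6,170+v/6,.072) for u,v in((168,490),)])
```

```text
(417, 303) [ 0.3221 -0.3057  0.124 ] [ 0.323  -0.3216  0.07  ]
(475, 317) [ 0.3008 -0.4354  0.124 ] [ 0.3006 -0.4581  0.07  ]
(469, 345) [ 0.2397 -0.4212  0.124 ] [ 0.2363 -0.4431  0.07  ]
(412, 330) [ 0.2626 -0.2952  0.124 ] [ 0.2605 -0.3105  0.07  ]
(303, 262) [ 0.3809 -0.3471  0.124 ] [ 0.3545 -0.3525  0.07  ]
(372, 272) [ 0.3726 -0.399   0.124 ] [ 0.3441 -0.4174  0.07  ]
(405, 335) [ 0.3167 -0.4303  0.124 ] [ 0.2742 -0.4565  0.07  ]
lip [array([ 0.4409, -0.274 ,  0.072 ])]
```

```bash
python3 -m pendant '[[0.03,0,0.08,0,0,0,1],[0.02,0,0.15,0,0,0,1],[0,0,0.18,0,0,0,1],[0,0,0.18,0,0,0,1],[0,0,0.15,0,0,0,1],[0,0,0.1,0,0,0,1],[0,0,0.06,0,0,0,1],[0,0,0.02,0,0,0,1],[0,0,0,0,0,0,1],[0,0,0,0,0,0,1]]'
python3 - <<'E'
from h import *
togo([.455,-.3245,.050],[np.pi,0,0],.097)
cam("wrist","w23.png")
E
```

```text
time_s: 34.75
ee_pos: [0.4093, -0.325, 0.1481]
eef_rot: [3.141, 0.005, -0.001]
force: [0.0, -0.3, -0.1]
grip_width: 0.0004
t 34.75 pos [ 0.4093 -0.325   0.1481] rot [ 3.141   0.0046 -0.0006] F [ 0.0466 -0.2648 -0.0978] w 0.0004
shift now-axes [ 0.3809 -0.0047  0.0078] | target-axes [ 0.3809 -0.0045  0.0095] | turn [ 0.0011  0.0087 -0.0012]
```

View pics/w23.png

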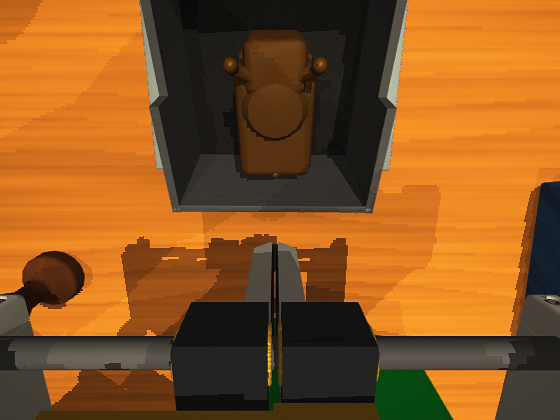

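Finger tips stand in front of the panel (lip at row 210). I push slowly.

```bash
python3 -m pendant '[[0.04,0,0,0,0,0,1],[0.04,0,0,0,0,0,1],[0.04,0,0,0,0,0,1],[0.03,0,0,0,0,0,1],[0.03,0,0,0,0,0,1],[0.03,0,0,0,0,0,1],[0.03,0,0,0,0,0,1],[0.03,0,0,0,0,0,1],[0.02,0,0,0,0,0,1],[0,0,0,0,0,0,1]]' 
python3 -m pendant '[[0.02,0,0,0,0,0,1],[0.02,0,0,0,0,0,1],[0.02,0,0,0,0,0,1],[0.01,0,0,0,0,0,1],[0,0,0,0,0,0,1],[0,0,0,0,0,0,1]]'
python3 - <<'E'
from h import *
cam("wrist","w24.png")
E
```

```text
time_s: 35.63
ee_pos: [0.4443, -0.3249, 0.1474]
eef_rot: [3.141, 0.005, -0.001]
force: [0.3, -0.0, -0.8]
grip_width: 0.0006
time_s: 36.13
ee_pos: [0.4524, -0.3248, 0.1473]
eef_rot: [-3.142, 0.005, -0.001]
force: [-0.3, -0.4, 0.2]
grip_width: 0.0007
```

View pics/w24.png

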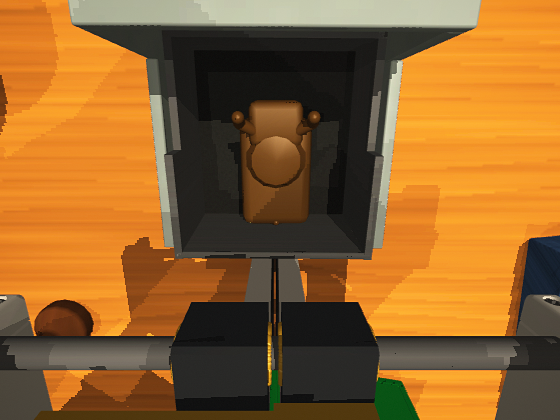

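```bash
python3 -m pendant '[[0.01,0,0,0,0,0,1],[0.01,0,0,0,0,0,1],[0,0,0,0,0,0,1],[0,0,0,0,0,0,1]]'; python3 -m pendant '[[0.01,0,0,0,0,0,1],[0.01,0,0,0,0,0,1],[0,0,0,0,0,0,1],[0,0,0,0,0,0,1]]'; python3 -m pendant '[[0.01,0,0,0,0,0,1],[0,0,0,0,0,0,1],[0,0,0,0,0,0,1]]'
```

```text
time_s: 36.52
ee_pos: [0.4547, -0.3249, 0.1474]
eef_rot: [-3.142, 0.005, -0.001]
force: [-1.1, -0.4, 0.9]
grip_width: 0.0004
time_s: 36.85
ee_pos: [0.4562, -0.3249, 0.1474]
eef_rot: [-3.141, 0.008, -0.001]
force: [-11.7, 0.8, 7.0]
grip_width: 0.0005
time_s: 37.1
ee_pos: [0.4565, -0.325, 0.1474]
eef_rot: [-3.14, 0.01, -0.001]
force: [-20.8, 0.6, 13.1]
grip_width: 0.0008
```

Stop reached (21 N, steep rise). Backing off and checking.

```bash
python3 -m pendant '[[-0.03,0,0,0,0,0,1],[-0.08,0,0,0,0,0,1],[-0.12,0,0,0,0,0,1],[-0.08,0,-0.05,0,0,0,1],[0,0,-0.15,0,0,0,1],[0,0,-0.25,0,0,0,1],[0,0,-0.25,0,0,0,1],[0,0,-0.25,0,0,0,1],[0,0,-0.1,0,0,0,1],[0,0,0,0,0,0,1]]'
python3 -m pendant '[[0,0,0,0,0,0,1],[0,0,0,0,0,0,1]]'
python3 - <<'E'
from h import *
cam("wrist","w25.png")
t=cam("top","top25.png"); s=cam("side","side25.png")
crop(t,370,170,470,270,6,"t25.png"); crop(s,170,120,380,290,3,"s25.png")
lever()
for th in(0,.04): print(proj(t,[*binp(0,.065,th)]),proj(t,binp(.112,.05,th)))
print(ctrl.get_obs()["force"])
E
```

```text
time_s: 37.93
ee_pos: [0.4219, -0.3253, 0.2772]
eef_rot: [3.138, 0.001, -0.001]
force: [-0.0, -0.1, 0.7]
grip_width: 0.0006
time_s: 38.1
ee_pos: [0.4213, -0.3246, 0.2724]
eef_rot: [-3.14, 0.006, -0.001]
force: [-1.3, -0.2, 0.6]
grip_width: 0.0003
knob 265.3823547363281 226.2058868408203 4.038193702697754 [0.4711 0.0479 0.1251] lever -0.0024033659646975902
[419.3612 243.9498] [417.9474 200.2104]
[419.3456 245.0214] [418.4679 200.6382]
[ 0.4268 -0.9234 -0.7128]
```

View pics/w25.png

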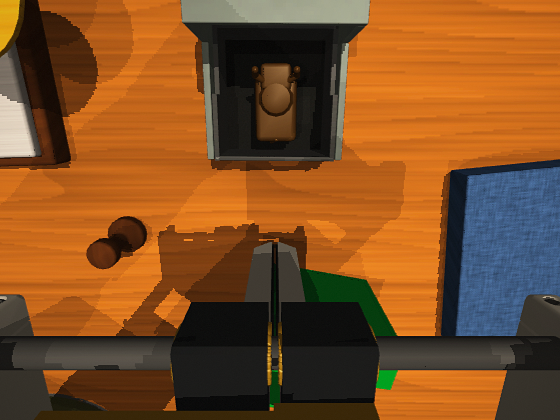

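View pics/top25.png

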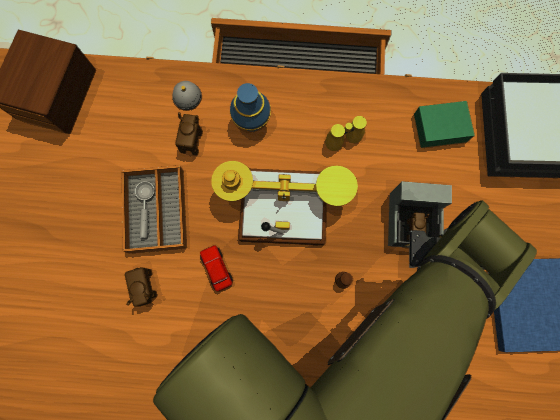

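View pics/s25.png

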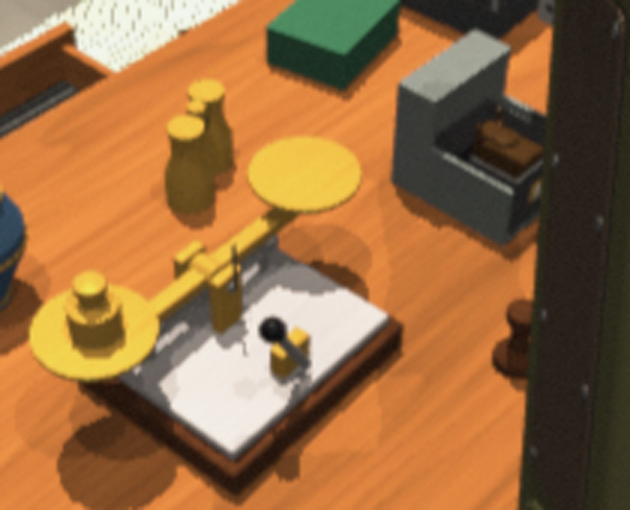

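Run:
```python
from h import *
c=cam("wrist"); crop(c,190,10,360,180,4,"w26.png")
for th in(0,.04,.08): print(th,proj(c,binp(0,.065,th)),proj(c,binp(.112,.05,th)))
print(ctrl.get_obs()["joint_vel"])
```

```text
0 [273.0759 162.4622] [272.8661  22.8239]
0.04 [273.0827 165.4179] [272.8421  24.2394]
0.08 [273.09   168.3324] [272.8186  25.9732]
[-0.0009 -0.0049 -0.005  -0.0014  0.0019  0.0012]
```

View pics/w26.png

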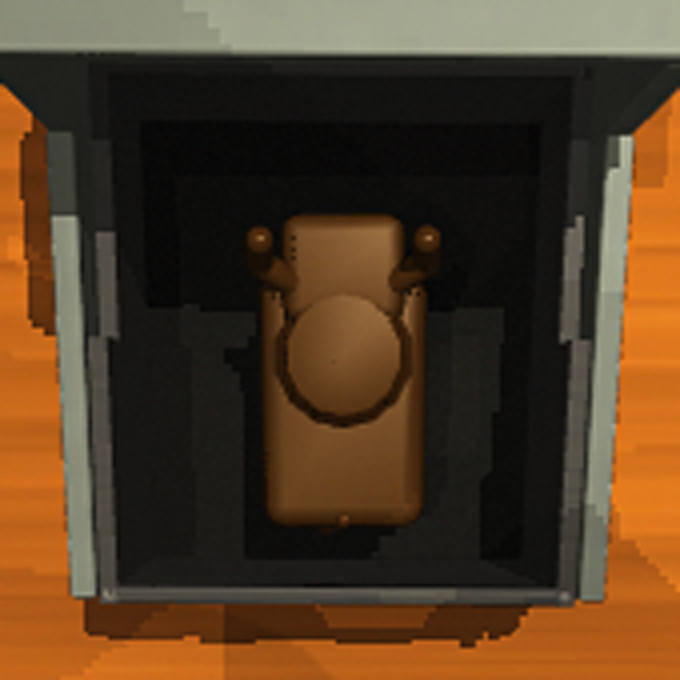

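The bin lip sits at row ~161, where the closed bin projects to 162.5, and is flush with the housing sides. The bull stands upright. Handing in.

```bash
python3 -c "
from station import hand_in
print(hand_in())"
```

```text
the job is handed in; nothing more can be done
None
```

I ran the full sequence and handed the job in at about 38 s of the 72 s allowed; no verdict was reported.

**What I did:**
- I took the smallest bull from the tray and released it in the middle of the empty pan.
- I swung the lever to its far stop and back to the arrested stop.
- I re-gripped the bull across its flanks, stood it in the tipped bin, released it and pushed the bin home.

**Last checks:**
- **Balance:** the lever reads about 0.00 rad. The beam looks level and the brass weight stands on its pan.
- **Beam tilt:** with the lever over, the weight's pan rose about 5 px, against about 4.5 px expected for full tilt.
- **Bin:** the lip is flush with the housing. It sits at row 161, where a fully closed bin would show at 162.5.
- **Bull:** it stands upright inside the bin, and the gripper is clear of everything.
- **Other objects:** the bystanders look unmoved by eye; I did not measure them.

**What disagreed:**
- Setting the bull on the pan shifted the lever to about 0.07 rad, still under the 0.12 limit. I pushed it back to its stop, with the bull standing on the pan, before swinging it over.
- Setting the bull down in the bin may have closed it slightly. By the lip in the top view it was still tipped well over 0.2 rad; I did not measure the angle again.
- One automatic lever reading (−0.22) was wrong because the arm was in the picture. The side and wrist views put it at about 0.01 rad.

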